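# Wedge a club hammer's new handle

### The arm

A 6-joint arm with a two-finger parallel gripper is mounted at the origin on the work surface. World frame = base frame: x ahead of the robot, y to its left, z up, the work surface at z = 0. Lengths are in m, angles in rad, forces in N, time in s.
With the tool pointing down it reaches from about 0.35 to 0.85 m from the base axis. Payload 8.1 kg.
Tool frame: the origin (TCP) lies midway between the tips of the shut fingers; the grasp point (between the pads) lies 19 mm behind it; z points along the fingers, y is the direction in which the jaws open and shut (so a half turn about z gives the same grasp; the last joint's range is limited). The gripper opens to 93 mm and grips with 3 to 60 N. Pads are 15 mm wide; open, the fingers measure 128 mm over their backs; the gripper's body (75 mm by 188 mm) begins 65 mm behind the grasp point.
Start: joints at [-1.275, 0.13, 1.488, -0, 1.523, -0.085], TCP at [0.223, -0.557, 0.219] pointing down, gripper open.
Joint ranges: [-2.96, 2.96], [-0.89, 2.26], [0.02, 2.5], [-1.34, 4.48], [0, 2.73], [-2.66, 2.66]. Speed limits (rad/s): [2.39, 2.39, 2.79, 3.14, 3.14, 3.14].

### API

Orientations are given as a rotation vector (axis times angle).
In Python, from plant import robot gives the robot as it stands. The module is installed in compiled form; this text tells all that it offers.
- The arm moves only by the shell command python3 -m pendant 'ROWS' [FORCE]. ROWS is JSON, a list of rows, each an object with "translation": the shift along the tool's x, y, z in mm, a list of three; "twist": the turn, a rotation vector about the tool's x, y, z in rad, a list of three; "grip": the opening, from -1 (shut) to 1 (fully open). A call has exactly 10 rows; each row shifts and turns the pose as measured when the row begins, along the tool's axes as they then stand; what a row does not reach is not made up. A row lasts 1/10 s, in which the tool goes at most 50 mm and 8.59 degrees, less where a joint would pass 70% of its speed; a pose out of reach is approached as far as the arm can. A call is refused whole if a number of a shift passes 50 or a number of a turn 0.15, either way. A call with a gripper value outside its range is refused whole. The fingers move at their own pace and stop on an object; FORCE is the grip in N (left out, the last holds). Time passes only in rows, so rows that do not move let the fingers close, or fill a call up. It gives the time, the measured TCP pose, the force and the opening at its end, in the units of the state.
- robot.read_state(): the state, without advancing time (a new reading comes with each control period).
- robot.read_camera(name): name is "side" or "top" or "wrist"; returns (picture, depth): 480x640x3 uint8, red, green, blue; 480x640 float32, m along the optical axis (not along the pixel's ray), 0 where there is no reading.
- robot.camera_info(name): a dict with "vertical_fov" (degrees; the focal length in pixels is half the picture's height over the tangent of half this angle, whatever the lens; pixels are square), "cx", "cy" (the principal point, pixels), "cam_to_world" (4x4, takes a point from camera to world coordinates). Camera axes: x right, y up, looking along -z (the intrinsics and any distortion apply to the point x, -y, -z); pixel columns grow to the right and rows downward; lengths in m; the calibration is good to about 2 mm. A picture is of the moment at which its call begins: read the wrist's pose just before it. camera_info takes no time and is no camera call; for the wrist camera it gives the pose at the moment of the call.
- robot.close_job(): hands the job in, once; it reports no verdict.
The state is a dict: "t": time; "q": joint angles; "dq": joint speeds; "joint_torque": joint torques, N m; "tool_pos": TCP position; "orientation": TCP orientation; "force": force on the tool from outside, world axes, zero at the start; "wrist_torque": the same for the moment, N m; "opening": finger opening in m.
Only numpy, scipy, OpenCV 4.12 (cv2) and the standard library are available. Lean on these libraries where they do the work, as an engineer would, in place of code of your own. Each camera call takes 0.05 s, during which the arm holds its last target. There are 200 camera calls.

### The job

The club hammer in the vise has a new handle: take the wooden wedge out of the tool block, stand it thin end down in the slot in the handle's top and let go of it. Then tap it down with the mallet, lightly (a hard blow would split the handle) and lifting the mallet off between taps, until another tap no longer moves it and the spread handle fills the hammer's head. Put the mallet back on the black mat and leave everything else where it is.

Things in the scene. Friction and masses are not known exactly. Their poses are not given: they have to be found in the camera images.
- wedge: loose brown hardwood wedge, 60 mm long, 28 mm wide, 12 mm thick at its flat butt, thinning evenly (0.16 mm per mm) to 2 mm, 20 g. Origin: middle of the thin end; +z runs from there to the butt, x across the thickness, y across the width (those two sides are parallel). It starts upright, thin end down, in a fitting slot of the tool block, standing 37 mm out of it
- wedge_butt (a point): the middle of the wedge's butt (the face to tap), 60 mm along +z from wedge. A blow of more than 40 N on it would split the handle. A light tap comes down at about 30 mm/s; at 60 mm/s the mallet already strikes a wedge that is home with 30 to 36 N
- block: fixed dark wooden tool block, 120 (x) x 92 (y) x 45 mm high, wedge slot in the middle of its top, the slot's length along y; three thin punches stand in it 45 mm along +x from the slot and rise 38 to 50 mm above it. Origin at the centre of its underside
- vise: fixed blue bench vise, jaws 125 mm wide (along y), jaw tops 145 mm high, screw and T-bar towards -x (reaching 133 mm that way). Origin on the table under the middle between the jaws
- handle: fixed light wooden handle of the club hammer, held upright in the vise 42 mm along +y from the vise's middle; on it the dark steel head: 100 mm along y, 42 mm along x, 44 mm high, its flat top 225 mm above the table. Origin on the table under the handle, z up. Driving the wedge into it takes 5 to 9 N all the way, whatever the depth; when home the wedge stops dead
- kerf (a point): middle of the mouth of the slot in the handle's end, level with the head's top; slot length (33 mm) along y, width along x. The mouth is 5.4 mm wide at first (4.2 to 6.6, unknown; its middle off by up to 0.6) and its walls lean in like the wedge's: the wedge stands in it by itself, snug with its thin end 14 to 29 mm deep, home 15 mm deeper than snug
- tongue_near (a joint): spread of the near (-x) half of the split handle end, m: 0 as sawn, 0.0012 when it bears on the eye of the head; it stays where it is pushed
- tongue_far (a joint): the same for the far (+x) half; both halves at 0.0012 (0.0010 or more): the wedge is home
- mallet: loose soft-face mallet, 0.45 kg: black head with orange faces, 42 mm across and 70 mm long, along z; light wooden handle along -x from the middle of the head, 35 mm above the lower face, 190 mm long from the head's axis, 20 mm wide up to 75 mm from the head's axis, 24 mm wide beyond. It starts standing on one face with its handle level. Origin at the centre of the lower face
- mallet_grip (a point): point on the middle of the mallet's handle, 62 mm along -x from the head's axis and 35 mm above its lower face: a good place to hold it, near its balance
- mat: fixed black rubber mat, 280 (x) x 160 (y) x 4 mm, the mallet's place. Origin at the centre of its underside
- valve: bystander: small brass and steel ball valve, 70 mm long, with a flat blue lever on top (58 mm high); origin under its middle
- valve_small: bystander: the same valve with a shorter blue lever; origin under its middle
- coupling: bystander: short steel pipe coupling standing on end, 54 mm across, 45 mm high; origin at the centre of its underside
- nipple: bystander: steel pipe nipple standing on end, 33 mm across, 90 mm high; origin at the centre of its underside
- pipe_wrench: bystander: red pipe wrench with steel jaws lying flat, 250 mm long, 22 mm high; origin under its middle
- carton: bystander: small brown carton, 100 x 70 x 60 mm; origin at the centre of its underside
- paste_tin: bystander: green tin, 70 mm across, 85 mm high; origin at the centre of its underside
Not all that is in view belongs to the job. Leave any yellow look-alike of the mallet alone.

How it is judged:
On the way, in this order (a step that is already met when the one before it is completed fails the run):
1. the wedge stands by itself, thin end down, in the handle's slot, let go by the fingers (z of wedge in the frame of kerf below -0.01 m and x of wedge in the frame of kerf between -0.004 and 0.004 m and y of wedge in the frame of kerf between -0.005 and 0.005 m and angle between wedge's own z axis and vertical below 0.14 rad and contact force between the fingers and wedge below 0.1 N), for 0.2 s.
2. a tap of the mallet lands on the wedge (3 N or more) (contact force between mallet and wedge above 3 N).
3. the mallet is lifted off the wedge again (contact force between mallet and wedge below 0.05 N and z of wedge in the frame of kerf below -0.01 m and x of wedge in the frame of kerf between -0.004 and 0.004 m and y of wedge in the frame of kerf between -0.005 and 0.005 m and angle between wedge's own z axis and vertical below 0.14 rad), for 0.15 s.
4. a further tap (8 N or more) finds the wedge home: both halves of the handle spread by 1.0 mm or more (contact force between mallet and wedge above 8 N and value of joint each of tongue_near, tongue_far above 0.001 m).
At the end, for the whole second after the job is handed in: The wedge stands in the slot with both halves of the handle spread by 1.0 mm or more (of 1.2 mm), leaning less than 8 degrees, at rest; the mallet's head lies or stands on the mat (its origin over the mat, below 45 mm), at rest; nothing is held (z of wedge in the frame of kerf below -0.01 m and x of wedge in the frame of kerf between -0.004 and 0.004 m and y of wedge in the frame of kerf between -0.005 and 0.005 m and angle between wedge's own z axis and vertical below 0.14 rad and value of joint each of tongue_near, tongue_far above 0.001 m and linear speed of each of wedge, mallet below 0.01 m/s and x of mallet in the frame of mat between -0.14 and 0.14 m and y of mallet in the frame of mat between -0.08 and 0.08 m and height (world z) of mallet below 0.045 m); the robot touches nothing.
It fails at once if the mallet strikes the wedge with more than 40 N, which would split the handle (contact force between mallet and wedge above 40 N).
It fails at once if the fingers instead of the mallet drive the wedge in (both halves spread by more than 0.7 mm while the fingers press on the wedge) (contact force between the fingers and wedge above 0.5 N and value of joint each of tongue_near, tongue_far above 0.0007 m).
It fails at once if a bystander is moved by more than 30 mm (distance of any of valve, valve_small, coupling, nipple, pipe_wrench, carton, paste_tin from where it was at the start of the episode above 0.03 m).
It also fails if it takes over 72 s, if anything falls off the work surface, if the arm or the gripper's body presses on something with over 40 N, if the wrist force passes 120 N, or if a joint passes its speed limit or range.

## Working session

There is one attempt and no reset: what is moved stays moved. The work goes in short steps, Python scripts to look and compute and a shell command to move; the robot and the scene stay as the last step left them, time stands still between calls to the robot, and variables do not carry over. Pictures are saved under pics/ and viewed, about 8 in all and at most 12, crops included, and the job is handed in when it is done.

```bash
mkdir -p pics; cat > h.py <<'E'
import numpy as np, cv2
from plant import robot
from scipy.spatial.transform import Rotation as R
def K(n):
    i=robot.camera_info(n); f=240/np.tan(np.radians(i["vertical_fov"])/2)
    return f,i["cx"],i["cy"],np.array(i["cam_to_world"]),i
def cloud(n,d,inf=None):
    f,cx,cy,T,_=inf or K(n)
    v,u=np.mgrid[:480,:640]
    P=np.stack([(u-cx)/f*d,-(v-cy)/f*d,-d,np.ones_like(d)],-1)
    P=P@T.T
    P=P[...,:3]; P[d<=0]=np.nan
    return P
def snap(n,name=None):
    inf=K(n); im,d=robot.read_camera(n)
    np.savez('last_%s.npz'%n,im=im,d=d)
    if name: cv2.imwrite('pics/'+name+'.png',im[...,::-1])
    return im,d,cloud(n,d,inf)
def ray(n,u,v,z,inf=None):
    f,cx,cy,T,_=inf or K(n)
    r=T[:3,:3]@np.array([(u-cx)/f,-(v-cy)/f,-1]); o=T[:3,3]
    return o+r*(z-o[2])/r[2]
E
python3 - <<'E'
from h import *
s=robot.read_state(); print({k:np.round(v,3) for k,v in s.items()})
for n in ['top','side','wrist']:
    print(n,K(n)); 
    im,d,P=snap(n,n+'0')
    np.save('P_%s.npy'%n,P)
print(robot.read_state()['t'])
E
```

```text
{'t': np.float64(0.0), 'q': array([-1.275,  0.131,  1.489, -0.   ,  1.523, -0.085]), 'dq': array([ 0.001, -0.001,  0.   , -0.   , -0.001, -0.   ]), 'joint_torque': array([-2.0000e-03, -5.5985e+01, -4.9176e+01,  7.7000e-02,  3.5000e-02,
       -0.0000e+00]), 'tool_pos': array([ 0.223, -0.556,  0.218]), 'orientation': array([-3.083, -0.594,  0.   ]), 'force': array([ 0.188,  0.463, -0.549]), 'wrist_torque': array([0.016, 0.   , 0.014]), 'opening': np.float64(0.093)}
top (np.float64(621.0905127264724), 324.1682575580292, 249.84168558153993, array([[ 0.01059717,  0.98834947, -0.15183226,  0.25276406],
       [-0.99991131,  0.00924905, -0.00958253,  0.003137  ],
       [-0.00806658,  0.15192034,  0.98835982,  1.78612394],
       [ 0.        ,  0.        ,  0.        ,  1.        ]]), {'vertical_fov': 42.2547697638875, 'cx': 324.1682575580292, 'cy': 249.84168558153993, 'cam_to_world': array([[ 0.01059717,  0.98834947, -0.15183226,  0.25276406],
       [-0.99991131,  0.00924905, -0.00958253,  0.003137  ],
       [-0.00806658,  0.15192034,  0.98835982,  1.78612394],
       [ 0.        ,  0. 
[... 879 characters left out ...]
-9.28549489e-01,  3.57651918e-01,  9.94029794e-02,
        -5.29023195e-01],
       [-7.79755889e-04, -2.69660648e-01,  9.62955101e-01,
         3.84073078e-01],
       [ 0.00000000e+00,  0.00000000e+00,  0.00000000e+00,
         1.00000000e+00]]), {'vertical_fov': 61.049036397123906, 'cx': 320.9576011921806, 'cy': 241.52984053522985, 'cam_to_world': array([[ 3.71207811e-01,  8.94073957e-01,  2.50672138e-01,
         2.92729381e-01],
       [-9.28549489e-01,  3.57651918e-01,  9.94029794e-02,
        -5.29023195e-01],
       [-7.79755889e-04, -2.69660648e-01,  9.62955101e-01,
         3.84073078e-01],
       [ 0.00000000e+00,  0.00000000e+00,  0.00000000e+00,
         1.00000000e+00]])})
0.15
```

View pics/top0.png

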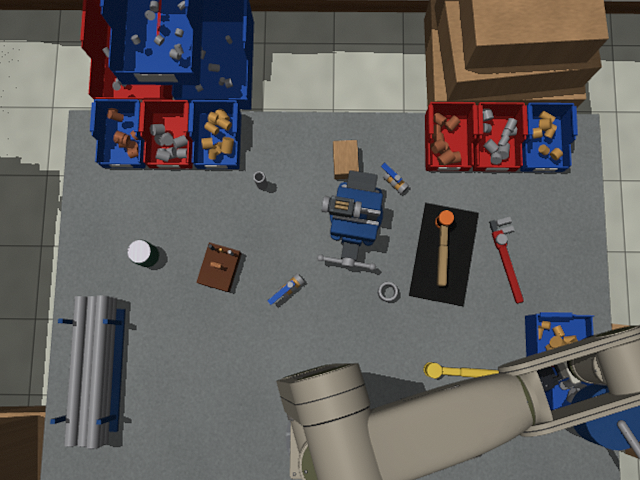

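View pics/side0.png

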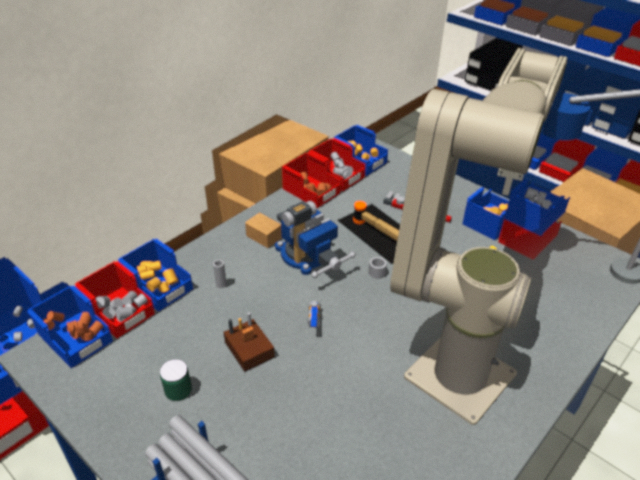

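Top view: block at (220,267) with the wedge at (217,265) and punches at its top edge; hammer head at (345,206); mallet head at (446,218), handle down to (443,285); mat around (444,254). The yellow decoy is at (434,371). Now I'll measure.

```bash
python3 - <<'E'
from h import *
D=np.load('last_top.npz'); im=D['im']; d=D['d']; P=cloud('top',d); hsv=cv2.cvtColor(im,cv2.COLOR_RGB2HSV)
print(robot.read_state()['t'])
def show(name,m):
    q=P[m]; print(name,m.sum(),'med',np.nanmedian(q,0).round(4),'min',np.nanpercentile(q,3,0).round(4),'max',np.nanpercentile(q,97,0).round(4))
    return q
def box(a,b,c,e):
    m=np.zeros((480,640),bool); m[b:e,a:c]=True; return m
# block top
m=box(190,235,250,300)&(abs(P[...,2]-.045)<.008); q=show('blocktop',m)
r=cv2.minAreaRect((q[:,:2]*1000).astype(np.float32)); print(r)
m=box(190,235,250,300)&(P[...,2]>.06); q=show('above block',m)
vv,uu=np.where(m); print(np.c_[uu,vv,(P[m]*1000).round()][:60])
# head top
m=box(315,180,375,235)&(abs(P[...,2]-.225)<.008); q=show('head',m)
print(cv2.minAreaRect((q[:,:2]*1000).astype(np.float32)))
# mallet
m=box(400,190,480,310)&(P[...,2]>.055); q=show('mallet head',m); print(cv2.minEnclosingCircle((q[:,:2]*1000).astype(np.float32)))
m=box(400,190,480,310)&(P[...,2]>.03)&(P[...,2]<.055)&(hsv[...,1]>60); q=show('mallet handle',m); print(cv2.minAreaRect((q[:,:2]*1000).astype(np.float32)))
m=box(400,190,490,315)&(im.max(2)<45)&(P[...,2]<.015); q=show('mat',m); print(cv2.minAreaRect((q[:,:2]*1000).astype(np.float32)))
big=lambda a,b,c,e:cv2.resize(im[b:e,a:c],None,fx=6,fy=6,interpolation=cv2.INTER_CUBIC)
cv2.imwrite('pics/crop1.png',np.hstack([big(190,235,250,300),big(315,180,375,245)])[...,::-1]) 
E
```

```text
0.15
blocktop 1210 med [0.4652 0.3191 0.0458] min [0.4141 0.2721 0.039 ] max [0.526  0.3679 0.0519]
((471.2349853515625, 319.89837646484375), (93.68104553222656, 120.224365234375), 74.593505859375)
above block 103 med [0.5045 0.3161 0.0843] min [0.4654 0.2775 0.062 ] max [0.5241 0.3377 0.0984]
[[209. 244. 526. 338.  96.]
 [210. 244. 527. 337.  88.]
 [211. 244. 526. 333.  92.]
 [208. 245. 523. 340.  95.]
 [209. 245. 523. 338.  93.]
 [210. 245. 523. 334.  98.]
 [211. 245. 524. 333.  89.]
 [212. 245. 524. 330.  91.]
 [208. 246. 520. 339. 100.]
 [209. 246. 520. 337.  97.]
 [210. 246. 521. 335.  94.]
 [211. 246. 521. 333.  91.]
 [212. 246. 521. 331.  88.]
 [213. 246. 524. 330.  75.]
 [209. 247. 517. 337.  98.]
 [210. 247. 517. 334.  99.]
 [211. 247. 517. 331. 100.]
 [212. 247. 520. 332.  80.]
 [213. 247. 520. 330.  77.]
 [210. 248. 517. 337.  82.]
 [211. 248. 517. 335.  78.]
 [212. 248. 518. 334.  72.]
 [213. 248. 518. 331.  71.]
 [214. 248. 519. 329.  67.]
 [220. 248. 516. 309.  87.]
 [221. 248. 516. 306.  87.]
 [212. 249. 517. 336.  61.]
 [214. 249. 517. 330.  60.]
 [219. 249. 512. 310.
[... 952 characters left out ...]
6314 0.0201 0.2309]
((611.053466796875, -25.185108184814453), (99.84652709960938, 44.06247329711914), 80.98871612548828)
mallet head 321 med [ 0.5975 -0.3181  0.0697] min [ 0.4377 -0.338   0.0553] max [ 0.6295 -0.303   0.0808]
((529.0972900390625, -316.15362548828125), 104.52964782714844)
mallet handle 413 med [ 0.5074 -0.313   0.0504] min [ 0.4282 -0.3273  0.0353] max [ 0.5992 -0.3007  0.0547]
((520.5421752929688, -314.7237548828125), (27.667444229125977, 194.90200805664062), 88.75483703613281)
mat 4276 med [ 0.5108 -0.3304  0.0049] min [ 0.3875 -0.4076 -0.003 ] max [ 0.6495 -0.242   0.0127]
((530.974365234375, -289.7707824707031), (271.11700439453125, 292.41107177734375), 71.7477035522461)
```

```bash
cat > go.py <<'E'
# go.py x y z yaw_deg n [n more waypoints...] : shift per row, tool axes, mm, and turn about tool z
import sys; from h import *
def yaw(s): X=R.from_rotvec(s['orientation']).as_matrix(); return np.degrees(np.arctan2(X[1,0],X[0,0])),X
def main():
    s=robot.read_state(); y,X=yaw(s); p=np.array(s['tool_pos'])
    print('t %.2f tcp %s yaw %.2f tilt %s F %s M %s open %.4f q6 %.2f'%(s['t'],p.round(4),y,X[:2,2].round(3),np.round(s['force'],1),np.round(s['wrist_torque'],2),s['opening'],s['q'][5]))
    a=list(map(float,sys.argv[1:]))
    while a:
        t=np.array(a[:3]); dy=(a[3]-y+180)%360-180; n=int(a[4]); a=a[5:]
        for i in range(n):
            c,sn=np.cos(np.radians(y)),np.sin(np.radians(y)); d=(t-p)/n*1000
            print('[%.1f,%.1f,%.1f] tw %.3f'%(c*d[0]+sn*d[1], sn*d[0]-c*d[1], -d[2], -np.radians(dy/n))); y+=dy/n
        p=t
main()
E
python3 go.py 0.44 -0.1 0.33 100 10 0.47 0.315 0.2 164.6 10
```

```text
t 0.15 tcp [ 0.2229 -0.5566  0.2178] yaw 21.82 tilt [-0.     0.001] F [ 0.  -0.2  0.4] M [0.01 0.07 0.05] open 0.0931 q6 -0.09
[37.1,-34.3,-11.2] tw -0.136
[41.4,-29.0,-11.2] tw -0.136
[45.0,-23.0,-11.2] tw -0.136
[47.7,-16.7,-11.2] tw -0.136
[49.5,-10.1,-11.2] tw -0.136
[50.5,-3.2,-11.2] tw -0.136
[50.4,3.7,-11.2] tw -0.136
[49.5,10.5,-11.2] tw -0.136
[47.6,17.1,-11.2] tw -0.136
[44.8,23.4,-11.2] tw -0.136
[40.3,10.2,13.0] tw -0.113
[38.9,14.6,13.0] tw -0.113
[37.1,18.9,13.0] tw -0.113
[34.7,23.0,13.0] tw -0.113
[31.9,26.7,13.0] tw -0.113
[28.7,30.1,13.0] tw -0.113
[25.1,33.2,13.0] tw -0.113
[21.2,35.8,13.0] tw -0.113
[17.0,38.0,13.0] tw -0.113
[12.7,39.6,13.0] tw -0.113
```

```bash
python3 -m pendant '[{"translation":[37,-34,-11],"twist":[0,0,-0.136],"grip":1},{"translation":[41,-29,-11],"twist":[0,0,-0.136],"grip":1},{"translation":[45,-23,-11],"twist":[0,0,-0.136],"grip":1},{"translation":[47,-17,-11],"twist":[0,0,-0.136],"grip":1},{"translation":[48,-10,-11],"twist":[0,0,-0.136],"grip":1},{"translation":[49,-3,-11],"twist":[0,0,-0.136],"grip":1},{"translation":[49,4,-11],"twist":[0,0,-0.136],"grip":1},{"translation":[48,10,-11],"twist":[0,0,-0.136],"grip":1},{"translation":[47,17,-11],"twist":[0,0,-0.136],"grip":1},{"translation":[45,23,-11],"twist":[0,0,-0.136],"grip":1}]'; python3 go.py 0.46 0.31 0.19 164.6 10
```

```text
t: 1.15
tool_pos: [0.4215, -0.1093, 0.322]
orientation: [-1.967, -2.435, -0.009]
force: [1.1, -0.7, 0.3]
opening: 0.0932
t 1.15 tcp [ 0.4215 -0.1093  0.322 ] yaw 102.13 tilt [-0.005  0.011] F [ 1.1 -0.7  0.3] M [-0.05 -0.11  0.02] open 0.0932 q6 -0.59
[40.2,12.6,13.2] tw -0.109
[38.6,16.9,13.2] tw -0.109
[36.5,21.0,13.2] tw -0.109
[34.0,24.8,13.2] tw -0.109
[31.1,28.4,13.2] tw -0.109
[27.8,31.6,13.2] tw -0.109
[24.2,34.4,13.2] tw -0.109
[20.3,36.9,13.2] tw -0.109
[16.2,38.9,13.2] tw -0.109
[11.9,40.4,13.2] tw -0.109
```

```bash
python3 -m pendant '[{"translation":[40,13,13],"twist":[0,0,-0.11],"grip":1},{"translation":[38,17,13],"twist":[0,0,-0.11],"grip":1},{"translation":[36,21,13],"twist":[0,0,-0.11],"grip":1},{"translation":[34,25,13],"twist":[0,0,-0.11],"grip":1},{"translation":[31,28,13],"twist":[0,0,-0.11],"grip":1},{"translation":[28,31,13],"twist":[0,0,-0.11],"grip":1},{"translation":[24,34,13],"twist":[0,0,-0.11],"grip":1},{"translation":[20,37,13],"twist":[0,0,-0.11],"grip":1},{"translation":[16,39,13],"twist":[0,0,-0.11],"grip":1},{"translation":[12,40,13],"twist":[0,0,-0.11],"grip":1}]'; python3 go.py 0.46 0.31 0.19 164.6 1
python3 - <<'E'
from h import *
im,d,P=snap('wrist','w1')
m=(P[...,2]>.074)&(P[...,2]<.09); print(m.sum())
n,l,st,c=cv2.connectedComponentsWithStats(m.astype(np.uint8))
for i in range(1,n):
    if st[i,4]>60:
        q=P[l==i]; print(st[i],np.nanmedian(q,0).round(4),cv2.minAreaRect((q[:,:2]*1000).astype(np.float32)))
m=abs(P[...,2]-.045)<.004; q=P[m]; print('block',m.sum(),cv2.minAreaRect((q[:,:2]*1000).astype(np.float32)))
E
```

```text
t: 2.15
tool_pos: [0.4492, 0.3283, 0.1949]
orientation: [0.327, 3.122, 0.016]
force: [1.5, -0.2, 0.4]
opening: 0.093
t 2.15 tcp [0.4492 0.3283 0.1949] yaw 168.05 tilt [0.004 0.01 ] F [ 1.5 -0.2  0.4] M [ 0.05 -0.22  0.03] open 0.0930 q6 -0.83
[-14.3,-15.6,4.9] tw 0.060
6972
[ 561  204   79   91 5853] [0.5018 0.5259 0.0849] ((503.96881103515625, 526.61083984375), (54.185394287109375, 67.07928466796875), 81.23918914794922)
[296 255  39  21 694] [0.4694 0.3202 0.0829] ((470.4523010253906, 320.1040954589844), (27.784685134887695, 12.069965362548828), 75.16145324707031)
[268 311  14  15 131] [0.5028 0.2833 0.0826] ((504.35791015625, 282.3867492675781), (9.571053504943848, 5.380210876464844), 67.28480529785156)
[307 313  10  15 130] [0.5121 0.3086 0.0826] ((513.3214111328125, 308.2285461425781), (6.924056053161621, 8.399438858032227), 77.7874755859375)
[341 314  16  15 135] [0.5167 0.3355 0.0824] ((517.8175659179688, 335.2378234863281), (10.579237937927246, 4.8103413581848145), 89.86133575439453)
block 15013 ((472.04150390625, 325.0132751464844), (429.8145446777344, 120.6502685546875), 74.98927307128906)
```

View pics/w1.png

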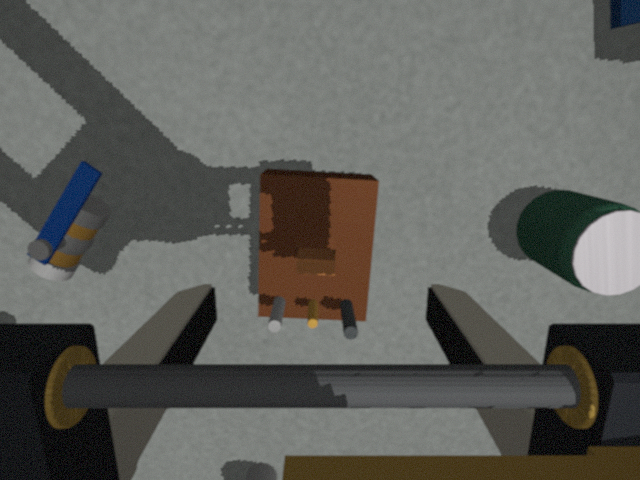

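Wrist view: the wedge butt is at (316,261) → (0.4705, 0.3201, 0.0825), axis 75°. The punches sit below it at row 315.

```bash
python3 - <<'E'
s=open('go.py').read()
s=s.replace("        for i in range(n):","        T=np.array([[np.cos(np.radians(a0)),np.sin(np.radians(a0)),0],[np.sin(np.radians(a0)),-np.cos(np.radians(a0)),0],[0,0,-1]]); w=R.from_matrix(X.T@T).as_rotvec()/n; X=T\n        for i in range(n):")
s=s.replace("n=int(a[4]);","n=int(a[4]); a0=a[3];")
s=s.replace("tw %.3f'%(","tw %s'%(").replace("-np.radians(dy/n))","w.round(4))")
open('go.py','w').write(s)
E
python3 go.py 0.4705 0.32 0.11 165.1 6
```

```text
t 2.20 tcp [0.4472 0.333  0.1914] yaw 168.60 tilt [-0.     0.011] F [-4.4  1.4 -1.5] M [-0.01  0.06  0.05] open 0.0931 q6 -0.83
[-4.2,-1.3,13.6] tw [ 0.0018 -0.0005  0.0102]
[-4.3,-1.3,13.6] tw [ 0.0018 -0.0005  0.0102]
[-4.3,-1.3,13.6] tw [ 0.0018 -0.0005  0.0102]
[-4.3,-1.2,13.6] tw [ 0.0018 -0.0005  0.0102]
[-4.3,-1.2,13.6] tw [ 0.0018 -0.0005  0.0102]
[-4.3,-1.1,13.6] tw [ 0.0018 -0.0005  0.0102]
```

```bash
python3 -m pendant '[{"translation":[-4.3,-1.3,13.6],"twist":[0.002,0,0.01],"grip":1},{"translation":[-4.3,-1.3,13.6],"twist":[0.002,0,0.01],"grip":1},{"translation":[-4.3,-1.3,13.6],"twist":[0.002,0,0.01],"grip":1},{"translation":[-4.3,-1.3,13.6],"twist":[0.002,0,0.01],"grip":1},{"translation":[-4.3,-1.3,13.6],"twist":[0.002,0,0.01],"grip":1},{"translation":[-4.3,-1.3,13.6],"twist":[0.002,0,0.01],"grip":1},{"translation":[-2,0,4],"twist":[0,0,0],"grip":1},{"translation":[0,0,0],"twist":[0,0,0],"grip":1},{"translation":[0,0,0],"twist":[0,0,0],"grip":1},{"translation":[0,0,0],"twist":[0,0,0],"grip":1}]'; python3 go.py 0.4705 0.32 0.054 165.1 6
python3 - <<'E'
from h import *
im,d,P=snap('wrist','w2')
m=(P[...,2]>.077)&(P[...,2]<.088)
n,l,st,c=cv2.connectedComponentsWithStats(m.astype(np.uint8))
for i in range(1,n):
    if st[i,4]>200:
        q=P[l==i]; print(st[i],np.nanmedian(q,0).round(4),cv2.minAreaRect((q[:,:2]*1000).astype(np.float32)))
E
```

```text
t: 3.2
tool_pos: [0.474, 0.3147, 0.0964]
orientation: [-0.421, -3.107, 0.008]
force: [0.3, -0.0, 0.3]
opening: 0.0931
t 3.20 tcp [0.474  0.3147 0.0964] yaw 164.56 tilt [-0.006 -0.004] F [ 0.3 -0.   0.3] M [ 0.08 -0.15 -0.03] open 0.0931 q6 -0.80
[0.8,0.7,7.1] tw [-0.001  -0.0008 -0.0016]
[0.8,0.7,7.1] tw [-0.001  -0.0008 -0.0016]
[0.8,0.7,7.1] tw [-0.001  -0.0008 -0.0016]
[0.8,0.7,7.1] tw [-0.001  -0.0008 -0.0016]
[0.8,0.7,7.1] tw [-0.001  -0.0008 -0.0016]
[0.8,0.7,7.1] tw [-0.001  -0.0008 -0.0016]
[ 301  266   60   27 1541] [0.4697 0.3204 0.083 ] ((470.529052734375, 320.2419128417969), (27.995136260986328, 12.345624923706055), 74.92345428466797)
[266 350  20  14 212] [0.5026 0.2835 0.0822] ((503.824951171875, 282.7196960449219), (9.681180953979492, 4.596563816070557), 68.09552764892578)
[375 350  23  14 231] [0.5166 0.3358 0.0822] ((517.846923828125, 335.60235595703125), (10.571575164794922, 4.816465854644775), 88.52740478515625)
```

```bash
python3 -m pendant '[{"translation":[0.8,0.7,7],"twist":[-0.001,-0.001,-0.002],"grip":1},{"translation":[0.8,0.7,7],"twist":[-0.001,-0.001,-0.002],"grip":1},{"translation":[0.8,0.7,7],"twist":[-0.001,-0.001,-0.002],"grip":1},{"translation":[0.8,0.7,7],"twist":[-0.001,-0.001,-0.002],"grip":1},{"translation":[0.8,0.7,5],"twist":[-0.001,-0.001,0],"grip":1},{"translation":[0,0.2,2],"twist":[0,0,0],"grip":1},{"translation":[0,0,0],"twist":[0,0,0],"grip":1},{"translation":[0,0,0],"twist":[0,0,0],"grip":1},{"translation":[0,0,0],"twist":[0,0,0],"grip":1},{"translation":[0,0,0],"twist":[0,0,0],"grip":1}]'; python3 go.py 0.4705 0.3202 0.054 165.1 4
```

```text
t: 4.25
tool_pos: [0.471, 0.3208, 0.0596]
orientation: [0.406, 3.113, 0.001]
force: [-0.5, 0.0, -0.4]
opening: 0.093
t 4.25 tcp [0.471  0.3208 0.0596] yaw 165.14 tilt [0.002 0.001] F [-0.5  0.  -0.4] M [ 0.05 -0.21  0.03] open 0.0930 q6 -0.80
[0.1,-0.2,1.4] tw [0.0003 0.0005 0.0002]
[0.1,-0.2,1.4] tw [0.0003 0.0005 0.0002]
[0.1,-0.2,1.4] tw [0.0003 0.0005 0.0002]
[0.1,-0.2,1.4] tw [0.0003 0.0005 0.0002]
```

```bash
python3 -m pendant '[{"translation":[0,-0.5,1.5],"twist":[0,0,0],"grip":1},{"translation":[0,-0.2,1.5],"twist":[0,0,0],"grip":1},{"translation":[0,0,1.5],"twist":[0,0,0],"grip":1},{"translation":[0,0,1],"twist":[0,0,0],"grip":0},{"translation":[0,0,0],"twist":[0,0,0],"grip":-1},{"translation":[0,0,0],"twist":[0,0,0],"grip":-1},{"translation":[0,0,0],"twist":[0,0,0],"grip":-1},{"translation":[0,0,0],"twist":[0,0,0],"grip":-1},{"translation":[0,0,0],"twist":[0,0,0],"grip":-1},{"translation":[0,0,0],"twist":[0,0,0],"grip":-1}]' 25; python3 go.py 0.4705 0.3202 0.12 165.1 6
```

```text
t: 5.25
tool_pos: [0.4713, 0.3202, 0.0543]
orientation: [0.406, 3.112, 0.003]
force: [-1.0, -0.5, 0.3]
opening: 0.0414
t 5.25 tcp [0.4713 0.3202 0.0543] yaw 165.13 tilt [0.003 0.001] F [-1.  -0.5  0.3] M [ 0.03 -0.1   0.04] open 0.0414 q6 -0.80
[0.1,-0.0,-10.9] tw [0.0003 0.0005 0.0001]
[0.1,-0.0,-10.9] tw [0.0003 0.0005 0.0001]
[0.1,-0.0,-10.9] tw [0.0003 0.0005 0.0001]
[0.1,-0.0,-10.9] tw [0.0003 0.0005 0.0001]
[0.1,-0.0,-10.9] tw [0.0003 0.0005 0.0001]
[0.1,-0.0,-10.9] tw [0.0003 0.0005 0.0001]
```

```bash
python3 -m pendant '[{"translation":[0,0,0],"twist":[0,0,0],"grip":-1},{"translation":[0,0,0],"twist":[0,0,0],"grip":-1},{"translation":[0,0,0],"twist":[0,0,0],"grip":-1},{"translation":[0,0,0],"twist":[0,0,0],"grip":-1},{"translation":[0,0,0],"twist":[0,0,0],"grip":-1},{"translation":[0,0,-5],"twist":[0,0,0],"grip":-1},{"translation":[0,0,-10],"twist":[0,0,0],"grip":-1},{"translation":[0,0,-20],"twist":[0,0,0],"grip":-1},{"translation":[0,0,-30],"twist":[0,0,0],"grip":-1},{"translation":[0,0,-30],"twist":[0,0,0],"grip":-1}]'; python3 go.py 0.612 -0.0252 0.35 171 10
```

```text
t: 6.25
tool_pos: [0.4677, 0.3183, 0.1491]
orientation: [-0.406, -3.111, 0.006]
force: [0.1, -0.1, 0.5]
opening: 0.0278
t 6.25 tcp [0.4677 0.3183 0.1491] yaw 165.13 tilt [-0.005 -0.003] F [ 0.1 -0.1  0.5] M [ 0.03 -0.17  0.01] open 0.0278 q6 -0.80
[-22.8,-29.5,-20.1] tw [-0.0004 -0.0004 -0.0103]
[-22.5,-29.7,-20.1] tw [-0.0004 -0.0004 -0.0103]
[-22.2,-30.0,-20.1] tw [-0.0004 -0.0004 -0.0103]
[-21.8,-30.2,-20.1] tw [-0.0004 -0.0004 -0.0103]
[-21.5,-30.4,-20.1] tw [-0.0004 -0.0004 -0.0103]
[-21.2,-30.6,-20.1] tw [-0.0004 -0.0004 -0.0103]
[-20.9,-30.8,-20.1] tw [-0.0004 -0.0004 -0.0103]
[-20.6,-31.0,-20.1] tw [-0.0004 -0.0004 -0.0103]
[-20.3,-31.3,-20.1] tw [-0.0004 -0.0004 -0.0103]
[-19.9,-31.5,-20.1] tw [-0.0004 -0.0004 -0.0103]
```

```bash
python3 -m pendant '[{"translation":[-12,-15,-32],"twist":[0,0,-0.01],"grip":-1},{"translation":[-22,-30,-32],"twist":[0,0,-0.01],"grip":-1},{"translation":[-22,-30,-32],"twist":[0,0,-0.01],"grip":-1},{"translation":[-22,-30,-28],"twist":[0,0,-0.01],"grip":-1},{"translation":[-22,-31,-20],"twist":[0,0,-0.01],"grip":-1},{"translation":[-22,-32,-10],"twist":[0,0,-0.01],"grip":-1},{"translation":[-21,-32,0],"twist":[0,0,-0.01],"grip":-1},{"translation":[-21,-32,0],"twist":[0,0,-0.01],"grip":-1},{"translation":[-21,-32,0],"twist":[0,0,-0.01],"grip":-1},{"translation":[-21,-32,0],"twist":[0,0,-0.01],"grip":-1}]'; python3 go.py 0.611 -0.0252 0.30 171 5
```

```text
t: 7.25
tool_pos: [0.6127, -0.0204, 0.33]
orientation: [0.228, 3.118, 0.004]
force: [-0.4, -0.3, -0.5]
opening: 0.028
t 7.25 tcp [ 0.6127 -0.0204  0.33  ] yaw 171.65 tilt [0.016 0.001] F [-0.4 -0.3 -0.5] M [ 0.08 -0.14  0.03] open 0.0280 q6 -1.54
[0.2,-1.0,6.0] tw [0.0007 0.003  0.0023]
[0.2,-1.0,6.0] tw [0.0007 0.003  0.0023]
[0.2,-1.0,6.0] tw [0.0007 0.003  0.0023]
[0.2,-1.0,6.0] tw [0.0007 0.003  0.0023]
[0.2,-1.0,6.0] tw [0.0007 0.003  0.0023]
```

```bash
python3 -m pendant '[{"translation":[0,-0.5,6],"twist":[0.001,0.003,0.002],"grip":-1},{"translation":[0,-0.5,6],"twist":[0.001,0.003,0.002],"grip":-1},{"translation":[0,0,6],"twist":[0.001,0.003,0.002],"grip":-1},{"translation":[0,0,6],"twist":[0.001,0.003,0.002],"grip":-1},{"translation":[0,0,0],"twist":[0,0,0],"grip":-1},{"translation":[0,0,0],"twist":[0,0,0],"grip":-1},{"translation":[0,0,0],"twist":[0,0,0],"grip":-1},{"translation":[0,0,0],"twist":[0,0,0],"grip":-1},{"translation":[0,0,0],"twist":[0,0,0],"grip":-1},{"translation":[0,0,0],"twist":[0,0,0],"grip":-1}]'; python3 go.py 0.611 -0.0252 0.30 171 5
python3 - <<'E'
from h import *
im,d,P=snap('wrist','w3')
print(robot.camera_info('wrist')['cam_to_world'].round(4) if hasattr(robot.camera_info('wrist')['cam_to_world'],'round') else '')
m=(abs(P[...,2]-.225)<.008); n,l,st,c=cv2.connectedComponentsWithStats(m.astype(np.uint8)); i=1+np.argmax(st[1:,4]); q=P[l==i]; print(st[i],np.nanmedian(q,0),cv2.minAreaRect((q[:,:2]*1000).astype(np.float32)))
cv2.imwrite('pics/w3c.png',cv2.resize(im[180:480,140:500],None,fx=2.2,fy=2,interpolation=cv2.INTER_CUBIC)[...,::-1])
E
```

```text
t: 8.25
tool_pos: [0.6124, -0.0215, 0.3073]
orientation: [0.242, 3.128, -0.002]
force: [-0.1, -0.0, -0.3]
opening: 0.028
t 8.25 tcp [ 0.6124 -0.0215  0.3073] yaw 171.14 tilt [ 0.004 -0.001] F [-0.1 -0.  -0.3] M [ 0.06 -0.21 -0.02] open 0.0280 q6 -1.53
[0.2,-0.8,1.5] tw [-0.0001  0.0009  0.0005]
[0.2,-0.8,1.5] tw [-0.0001  0.0009  0.0005]
[0.2,-0.8,1.5] tw [-0.0001  0.0009  0.0005]
[0.2,-0.8,1.5] tw [-0.0001  0.0009  0.0005]
[0.2,-0.8,1.5] tw [-0.0001  0.0009  0.0005]
[[ 0.1546 -0.9503 -0.2702  0.5382]
 [ 0.988   0.1482  0.0438 -0.0098]
 [-0.0016 -0.2738  0.9618  0.4733]
 [ 0.      0.      0.      1.    ]]
[ 238  211  156   67 8313] [ 0.60872088 -0.02510895  0.22454117] ((610.5151977539062, -25.16762924194336), (100.26329040527344, 42.81873321533203), 80.48404693603516)
```

View pics/w3.png

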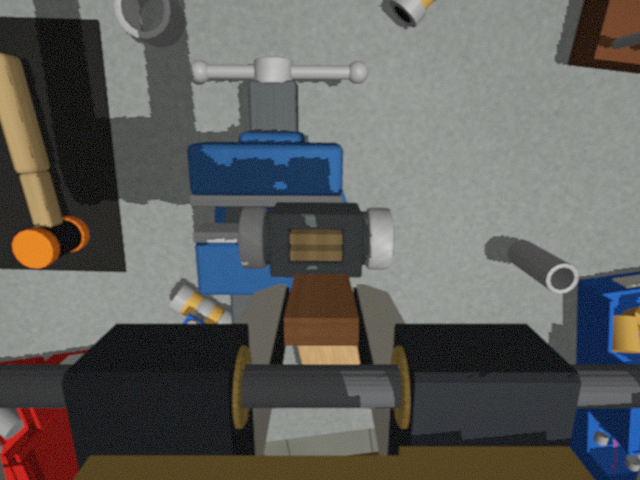

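```bash
python3 - <<'E'
from h import *
D=np.load('last_wrist.npz'); im=D['im']
for a,b in((294,306),(308,322),(326,340)): print([(r,*im[r,a:b].mean(0).astype(int)) for r in range(226,268,1)])
print('tip')
for r in range(264,290): print(r,im[r,300:316].mean(0).astype(int),im[r,330:345].mean(0).astype(int))
print('cols r285',[(c,*im[283:288,c].mean(0).astype(int)) for c in list(range(284,300))+list(range(346,362))])
for u,v in((316,244),(316,275)): print(ray('wrist',u,v,.225),ray('wrist',u,v,.275))
E
```

```text
[(226, np.int64(52), np.int64(54), np.int64(56)), (227, np.int64(51), np.int64(52), np.int64(54)), (228, np.int64(53), np.int64(52), np.int64(48)), (229, np.int64(66), np.int64(57), np.int64(45)), (230, np.int64(76), np.int64(64), np.int64(42)), (231, np.int64(78), np.int64(64), np.int64(42)), (232, np.int64(77), np.int64(64), np.int64(43)), (233, np.int64(83), np.int64(69), np.int64(45)), (234, np.int64(98), np.int64(80), np.int64(54)), (235, np.int64(106), np.int64(89), np.int64(58)), (236, np.int64(108), np.int64(91), np.int64(60)), (237, np.int64(107), np.int64(90), np.int64(60)), (238, np.int64(107), np.int64(90), np.int64(59)), (239, np.int64(108), np.int64(90), np.int64(60)), (240, np.int64(107), np.int64(90), np.int64(59)), (241, np.int64(108), np.int64(91), np.int64(60)), (242, np.int64(108), np.int64(89), np.int64(60)), (243, np.int64(104), np.int64(87), np.int64(58)), (244, np.int64(94), np.int64(79), np.int64(52)), (245, np.int64(86), np.int64(72), np.int64(48)), (246, np.int64(83), np.int64(70), np.int64(46)), (247, np.int64(84), np.int64(69), np.int64(46)), (248, np.int
[... 6886 characters left out ...]
.int64(125), np.int64(118)), (352, np.int64(142), np.int64(144), np.int64(139)), (353, np.int64(142), np.int64(146), np.int64(143)), (354, np.int64(140), np.int64(144), np.int64(140)), (355, np.int64(135), np.int64(138), np.int64(135)), (356, np.int64(129), np.int64(132), np.int64(126)), (357, np.int64(117), np.int64(118), np.int64(112)), (358, np.int64(114), np.int64(113), np.int64(106)), (359, np.int64(114), np.int64(113), np.int64(105)), (360, np.int64(115), np.int64(113), np.int64(105)), (361, np.int64(112), np.int64(112), np.int64(104))]
[ 0.60911537 -0.02451689  0.225     ] [ 0.59483933 -0.02156172  0.275     ]
[ 0.62982593 -0.02782747  0.225     ] [ 0.61138023 -0.02420578  0.275     ]
```

View pics/w3c.png

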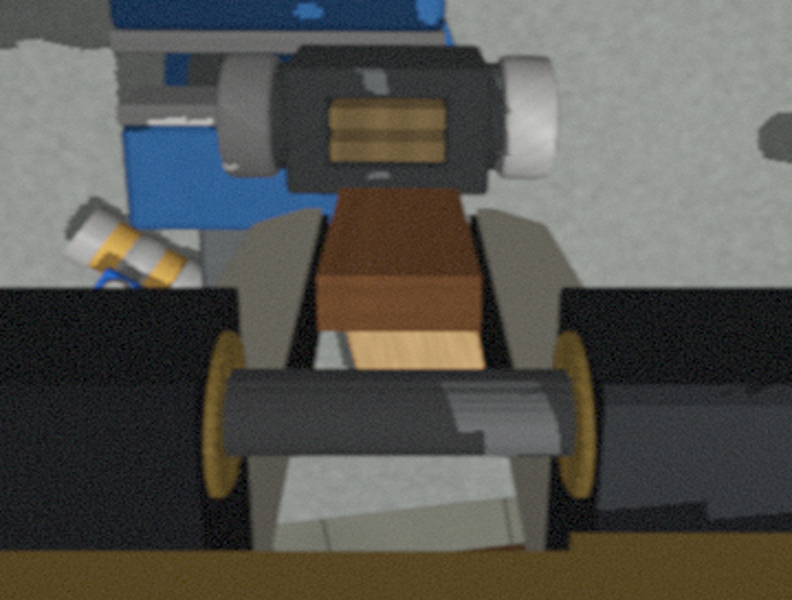

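```bash
python3 - <<'E'
from h import *
k=ray('wrist',316.1,247.4,.225); z=robot.read_state()['tool_pos'][2]
t=ray('wrist',321.5,273.5,z-.0318); print(k,t,t-k, robot.read_state()['tool_pos'])
E
python3 go.py 0.611 -0.0252 0.265 170.8 5
```

```text
[ 0.61135264 -0.02481001  0.225     ] [ 0.61081236 -0.02122904  0.27551633] [-0.00054028  0.00358097  0.05051633] [ 0.61244442 -0.02156428  0.30731633]
t 8.30 tcp [ 0.6124 -0.0216  0.3073] yaw 171.13 tilt [ 0.004 -0.001] F [-1.   0.6 -0.2] M [ 0.07 -0.13 -0.01] open 0.0281 q6 -1.53
[0.2,-0.8,8.5] tw [-0.0001  0.0009  0.0012]
[0.2,-0.8,8.5] tw [-0.0001  0.0009  0.0012]
[0.2,-0.8,8.5] tw [-0.0001  0.0009  0.0012]
[0.2,-0.8,8.5] tw [-0.0001  0.0009  0.0012]
[0.2,-0.8,8.5] tw [-0.0001  0.0009  0.0012]
```

```bash
python3 -m pendant '[{"translation":[0,-0.8,8],"twist":[0,0.001,0],"grip":-1},{"translation":[0,-0.8,8],"twist":[0,0.001,0],"grip":-1},{"translation":[0,-0.8,8],"twist":[0,0.001,0],"grip":-1},{"translation":[0,-0.7,8],"twist":[0,0.001,0],"grip":-1},{"translation":[0,-0.4,4],"twist":[0,0,0],"grip":-1},{"translation":[0,0,2],"twist":[0,0,0],"grip":-1},{"translation":[0,0,0],"twist":[0,0,0],"grip":-1},{"translation":[0,0,0],"twist":[0,0,0],"grip":-1},{"translation":[0,0,0],"twist":[0,0,0],"grip":-1},{"translation":[0,0,0],"twist":[0,0,0],"grip":-1}]'; python3 go.py 0.612 -0.0251 0.263 170.8 5
python3 - <<'E'
from h import *
im,d,P=snap('wrist','w4')
cv2.imwrite('pics/w4c.png',cv2.resize(im[180:380,200:440],None,fx=3.3,fy=3,interpolation=cv2.INTER_CUBIC)[...,::-1])
E
```

```text
t: 9.3
tool_pos: [0.6116, -0.0257, 0.2651]
orientation: [-0.244, -3.131, 0.001]
force: [-0.0, 0.7, -1.1]
opening: 0.0276
t 9.30 tcp [ 0.6116 -0.0257  0.2651] yaw 171.10 tilt [-0.001 -0.   ] F [-0.   0.7 -1.1] M [ 0.05 -0.17 -0.02] open 0.0276 q6 -1.54
[-0.1,0.1,0.4] tw [-0.0001 -0.0003  0.001 ]
[-0.1,0.1,0.4] tw [-0.0001 -0.0003  0.001 ]
[-0.1,0.1,0.4] tw [-0.0001 -0.0003  0.001 ]
[-0.1,0.1,0.4] tw [-0.0001 -0.0003  0.001 ]
[-0.1,0.1,0.4] tw [-0.0001 -0.0003  0.001 ]
```

View pics/w4c.png

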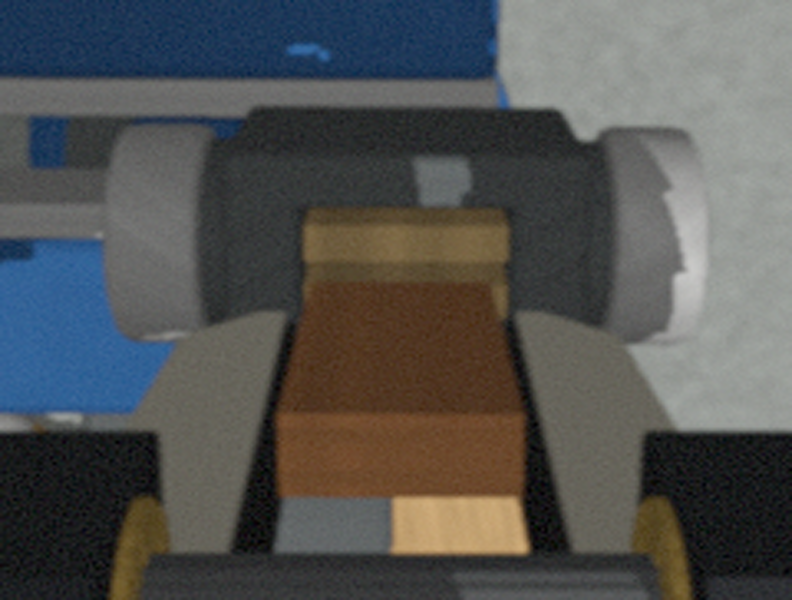

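Wedge tip edge at about crop (400,283), kerf's near edge at about row 262, handle columns 303–509: nearly aligned. I'll compute the offset.

```bash
python3 - <<'E'
from h import *
im=np.load('last_wrist.npz')['im'].astype(int)
print([(r,im[r,300:345,0].mean().round()) for r in range(258,282)])
for c0 in ((286,300),(344,362)): print([(c,im[252:258,c,0].mean().round()) for c in range(*c0)])
z=robot.read_state()['tool_pos'][2]
for v in (267.3,): print('kerf near edge',ray('wrist',323,v,.225))
print('w3 kerf width', )
for dz in(.0308,.0318,.0328): print('tip near edge',ray('wrist',321.2,274.3,z-dz))
E
```

```text
[(258, np.float64(116.0)), (259, np.float64(116.0)), (260, np.float64(116.0)), (261, np.float64(116.0)), (262, np.float64(116.0)), (263, np.float64(115.0)), (264, np.float64(116.0)), (265, np.float64(116.0)), (266, np.float64(112.0)), (267, np.float64(100.0)), (268, np.float64(91.0)), (269, np.float64(90.0)), (270, np.float64(90.0)), (271, np.float64(89.0)), (272, np.float64(90.0)), (273, np.float64(87.0)), (274, np.float64(83.0)), (275, np.float64(81.0)), (276, np.float64(80.0)), (277, np.float64(80.0)), (278, np.float64(81.0)), (279, np.float64(81.0)), (280, np.float64(80.0)), (281, np.float64(80.0))]
[(286, np.float64(56.0)), (287, np.float64(54.0)), (288, np.float64(52.0)), (289, np.float64(48.0)), (290, np.float64(44.0)), (291, np.float64(57.0)), (292, np.float64(81.0)), (293, np.float64(98.0)), (294, np.float64(103.0)), (295, np.float64(100.0)), (296, np.float64(97.0)), (297, np.float64(94.0)), (298, np.float64(94.0)), (299, np.float64(90.0))]
[(344, np.float64(100.0)), (345, np.float64(100.0)), (346, np.float64(99.0)), (347, np.float64(99.0)), (348, np.float64(98.0)), (349, np.float64(95.0)), (350, np.float64(94.0)), (351, np.float64(95.0)), (352, np.float64(94.0)), (353, np.float64(80.0)), (354, np.float64(58.0)), (355, np.float64(48.0)), (356, np.float64(50.0)), (357, np.float64(52.0)), (358, np.float64(50.0)), (359, np.float64(55.0)), (360, np.float64(53.0)), (361, np.float64(55.0))]
kerf near edge [ 0.60947774 -0.02449266  0.225     ]
w3 kerf width
tip near edge [ 0.60988823 -0.02552425  0.23431175]
tip near edge [ 0.6102511  -0.02558226  0.23331175]
tip near edge [ 0.61061397 -0.02564026  0.23231175]
```

```bash
python3 -m pendant '[{"translation":[0,0.5,2],"twist":[0,0,0],"grip":-1},{"translation":[0,0.5,2],"twist":[0,0,0],"grip":-1},{"translation":[0,0,2],"twist":[0,0,0],"grip":-1},{"translation":[0,0,2],"twist":[0,0,0],"grip":-1},{"translation":[0,0,2],"twist":[0,0,0],"grip":-1},{"translation":[0,0,2],"twist":[0,0,0],"grip":-1},{"translation":[0,0,2],"twist":[0,0,0],"grip":-1},{"translation":[0,0,1],"twist":[0,0,0],"grip":-1},{"translation":[0,0,0],"twist":[0,0,0],"grip":-1},{"translation":[0,0,0],"twist":[0,0,0],"grip":-1}]'; python3 go.py 0.611 -0.0246 0.25 171 1
```

```text
t: 10.35
tool_pos: [0.6118, -0.0246, 0.2489]
orientation: [-0.243, -3.131, 0.001]
force: [-0.4, -0.1, -0.4]
opening: 0.0278
t 10.35 tcp [ 0.6118 -0.0246  0.2489] yaw 171.11 tilt [-0.001 -0.001] F [-0.4 -0.1 -0.4] M [ 0.02 -0.16 -0.04] open 0.0278 q6 -1.54
[0.8,-0.2,-1.1] tw [-0.0007 -0.001   0.0019]
```

```bash
python3 -m pendant '[{"translation":[0,0,2],"twist":[0,0,0],"grip":-1},{"translation":[0,0,2],"twist":[0,0,0],"grip":-1},{"translation":[0,0,1],"twist":[0,0,0],"grip":-1},{"translation":[0,0,1],"twist":[0,0,0],"grip":-1},{"translation":[0,0,1],"twist":[0,0,0],"grip":-1},{"translation":[0,0,1],"twist":[0,0,0],"grip":-1},{"translation":[0,0,1],"twist":[0,0,0],"grip":-1},{"translation":[0,0,0],"twist":[0,0,0],"grip":-1},{"translation":[0,0,0],"twist":[0,0,0],"grip":-1},{"translation":[0,0,0],"twist":[0,0,0],"grip":-1}]'; python3 go.py
```

```text
t: 11.35
tool_pos: [0.6121, -0.0246, 0.2404]
orientation: [0.244, 3.132, -0.001]
force: [-1.1, -0.6, 1.9]
opening: 0.0277
t 11.35 tcp [ 0.6121 -0.0246  0.2404] yaw 171.11 tilt [ 0.    -0.001] F [-1.1 -0.6  1.9] M [ 0.08  0.01 -0.04] open 0.0277 q6 -1.54
```

```bash
python3 -m pendant '[{"translation":[0,0,1],"twist":[0,0,0],"grip":-1},{"translation":[0,0,1],"twist":[0,0,0],"grip":-1},{"translation":[0,0,1],"twist":[0,0,0],"grip":-1},{"translation":[0,0,0],"twist":[0,0,0],"grip":-1},{"translation":[0,0,0],"twist":[0,0,0],"grip":-1},{"translation":[0,0,0],"twist":[0,0,0],"grip":-1},{"translation":[0,0,0],"twist":[0,0,0],"grip":-1},{"translation":[0,0,0],"twist":[0,0,0],"grip":-1},{"translation":[0,0,0],"twist":[0,0,0],"grip":-1},{"translation":[0,0,0],"twist":[0,0,0],"grip":-1}]'; python3 go.py
```

```text
t: 12.35
tool_pos: [0.6122, -0.0246, 0.2385]
orientation: [0.243, 3.131, -0.001]
force: [-2.7, -0.6, 3.7]
opening: 0.0277
t 12.35 tcp [ 0.6122 -0.0246  0.2385] yaw 171.11 tilt [ 0.001 -0.001] F [-2.7 -0.6  3.7] M [ 0.15  0.24 -0.04] open 0.0277 q6 -1.54
```

```bash
python3 -m pendant '[{"translation":[0.5,0,1],"twist":[0,0,0],"grip":-1},{"translation":[0.3,0,1],"twist":[0,0,0],"grip":-1},{"translation":[0,0,0],"twist":[0,0,0],"grip":-1},{"translation":[0,0,0],"twist":[0,0,0],"grip":-0.3},{"translation":[0,0,0],"twist":[0,0,0],"grip":0.2},{"translation":[0,0,0],"twist":[0,0,0],"grip":0.2},{"translation":[0,0,0],"twist":[0,0,0],"grip":0.2},{"translation":[0,0,0],"twist":[0,0,0],"grip":0.2},{"translation":[0,0,0],"twist":[0,0,0],"grip":0.2},{"translation":[0,0,0],"twist":[0,0,0],"grip":0.2}]'; python3 go.py
python3 - <<'E'
from h import *
im,d,P=snap('wrist','w5')
m=(P[...,2]>.255)&(P[...,2]<.28); n,l,st,c=cv2.connectedComponentsWithStats(m.astype(np.uint8))
for i in range(1,n):
    if st[i,4]>300: q=P[l==i]; print(st[i],np.nanmedian(q,0).round(4),cv2.minAreaRect((q[:,:2]*1000).astype(np.float32)))
cv2.imwrite('pics/w5c.png',cv2.resize(im[180:380,160:480],None,fx=2.5,fy=2.5,interpolation=cv2.INTER_CUBIC)[...,::-1])
E
```

```text
t: 13.35
tool_pos: [0.6118, -0.0246, 0.2349]
orientation: [0.244, 3.131, -0.001]
force: [0.2, -1.0, -0.1]
opening: 0.056
t 13.35 tcp [ 0.6118 -0.0246  0.2349] yaw 171.10 tilt [ 0.001 -0.001] F [ 0.2 -1.  -0.1] M [-0.02 -0.16 -0.  ] open 0.0560 q6 -1.54
[ 188  302   64   62 1878] [ 0.598  -0.0554  0.269 ] ((603.0165405273438, -55.73097229003906), (23.33496856689453, 11.762299537658691), 34.23558044433594)
[ 390  302   64   62 1873] [0.609  0.0083 0.2689] ((612.7001953125, 7.281524181365967), (11.616191864013672, 23.284282684326172), 36.984073638916016)
[ 283  310   76   40 2913] [ 0.609  -0.0246  0.2657] ((611.2205200195312, -24.784666061401367), (28.13502311706543, 12.532835006713867), 80.5096664428711)
```

View pics/w5c.png

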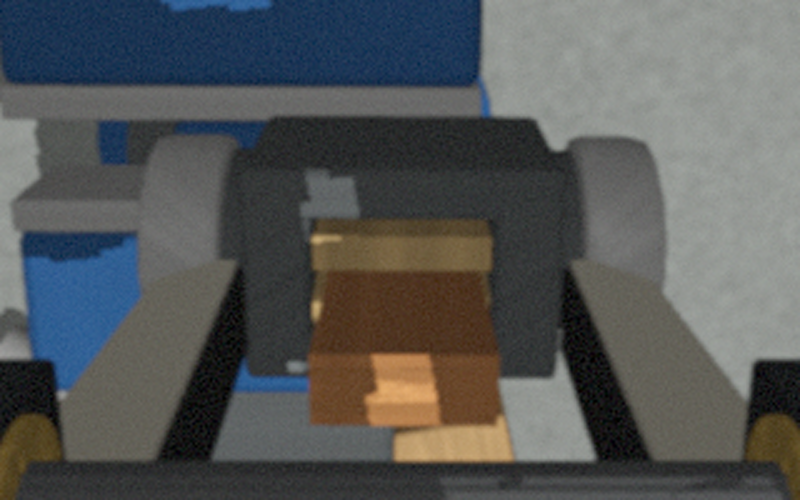

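Wedge stands upright on its own in the slot: butt at crop (405,388), z 0.266, about 19 mm deep, fingers clear. Now the mallet.

```bash
python3 -m pendant '[{"translation":[0,0,-10],"twist":[0,0,0],"grip":0.4},{"translation":[0,0,-25],"twist":[0,0,0],"grip":0.4},{"translation":[0,0,-35],"twist":[0,0,0],"grip":0.4},{"translation":[6,22,-10],"twist":[0,0,-0.02],"grip":0.4},{"translation":[16,40,0],"twist":[0,0,-0.02],"grip":0.4},{"translation":[16,44,0],"twist":[0,0,-0.02],"grip":0.4},{"translation":[15,44,10],"twist":[0,0,-0.02],"grip":0.4},{"translation":[14,44,30],"twist":[0,0,-0.02],"grip":0.4},{"translation":[10,40,36],"twist":[0,0,-0.02],"grip":0.4},{"translation":[4,25,30],"twist":[0,0,-0.02],"grip":0.4}]'; python3 go.py 0.55 -0.316 0.18 180 5
```

```text
t: 14.4
tool_pos: [0.5614, 0.2407, 0.2294]
orientation: [0.029, 3.12, 0.006]
force: [1.1, -0.6, 0.1]
opening: 0.0654
t 14.40 tcp [0.5614 0.2407 0.2294] yaw 178.93 tilt [0.022 0.003] F [ 1.1 -0.6  0.1] M [-0.01 -0.1   0.  ] open 0.0654 q6 -1.23
[0.2,-111.4,9.9] tw [ 0.0007  0.0044 -0.0037]
[0.6,-111.4,9.9] tw [ 0.0007  0.0044 -0.0037]
[1.0,-111.3,9.9] tw [ 0.0007  0.0044 -0.0037]
[1.4,-111.3,9.9] tw [ 0.0007  0.0044 -0.0037]
[1.9,-111.3,9.9] tw [ 0.0007  0.0044 -0.0037]
```

I used the wrong sign for y and went left over free space; nothing was touched. Going back, with the rise first.

```bash
python3 -m pendant '[{"translation":[2,-10,-40],"twist":[0,0.004,0],"grip":0.4},{"translation":[2,-35,-40],"twist":[0,0.004,0],"grip":0.4},{"translation":[2,-48,-20],"twist":[0,0.004,0],"grip":0.4},{"translation":[2,-49,0],"twist":[0,0.004,0],"grip":0.4},{"translation":[1,-49,0],"twist":[0,0.004,0],"grip":0.4},{"translation":[1,-49,0],"twist":[0,0,0],"grip":0.4},{"translation":[1,-49,0],"twist":[0,0,0],"grip":0.4},{"translation":[1,-49,0],"twist":[0,0,0],"grip":0.4},{"translation":[1,-49,0],"twist":[0,0,0],"grip":0.4},{"translation":[1,-49,0],"twist":[0,0,0],"grip":0.4}]'; python3 go.py 0.54 -0.316 0.18 180 6
```

```text
t: 15.4
tool_pos: [0.5372, -0.1962, 0.3341]
orientation: [0.004, -3.14, 0.003]
force: [0.4, 0.7, 0.5]
opening: 0.0651
t 15.40 tcp [ 0.5372 -0.1962  0.3341] yaw -179.86 tilt [-0.002 -0.002] F [0.4 0.7 0.5] M [ 0.03 -0.13  0.03] open 0.0651 q6 -2.01
[-0.4,-20.0,25.7] tw [-0.0003 -0.0003  0.0004]
[-0.4,-20.0,25.7] tw [-0.0003 -0.0003  0.0004]
[-0.4,-20.0,25.7] tw [-0.0003 -0.0003  0.0004]
[-0.4,-20.0,25.7] tw [-0.0003 -0.0003  0.0004]
[-0.5,-20.0,25.7] tw [-0.0003 -0.0003  0.0004]
[-0.5,-20.0,25.7] tw [-0.0003 -0.0003  0.0004]
```

```bash
python3 -m pendant '[{"translation":[0,-20,20],"twist":[0,0,0],"grip":0.4},{"translation":[0,-20,25],"twist":[0,0,0],"grip":0.4},{"translation":[0,-20,25],"twist":[0,0,0],"grip":0.4},{"translation":[0,-18,25],"twist":[0,0,0],"grip":0.4},{"translation":[0,-15,25],"twist":[0,0,0],"grip":0.4},{"translation":[0,-8,15],"twist":[0,0,0],"grip":0.4},{"translation":[0,0,5],"twist":[0,0,0],"grip":0.4},{"translation":[0,0,0],"twist":[0,0,0],"grip":0.4},{"translation":[0,0,0],"twist":[0,0,0],"grip":0.4},{"translation":[0,0,0],"twist":[0,0,0],"grip":0.4}]'; python3 go.py
python3 - <<'E'
from h import *
im,d,P=snap('wrist','w6'); hsv=cv2.cvtColor(im,cv2.COLOR_RGB2HSV)
X=(P[...,0]>.38)&(P[...,0]<.66)&(P[...,1]>-.42)&(P[...,1]<-.22)
m=X&(P[...,2]>.066)&(P[...,2]<.08); q=P[m]; print('top face',m.sum(),np.nanmedian(q,0).round(4),cv2.minEnclosingCircle((q[:,:2]*1000).astype(np.float32)))
m=X&(P[...,2]>.035)&(P[...,2]<.06)&(hsv[...,0]>10)&(hsv[...,0]<25)&(hsv[...,2]>60); q=P[m]
print('handle',m.sum(),np.nanmedian(q,0).round(4))
for a in np.arange(.40,.62,.02):
    s=q[(q[:,0]>a)&(q[:,0]<a+.02)]
    if len(s)>20: print(a.round(2),len(s),s[:,1].min().round(4),s[:,1].max().round(4),np.percentile(s[:,2],90).round(4))
E
```

```text
t: 16.4
tool_pos: [0.5387, -0.3104, 0.2017]
orientation: [0.01, 3.131, -0.015]
force: [0.1, 1.2, 0.2]
opening: 0.0653
t 16.40 tcp [ 0.5387 -0.3104  0.2017] yaw 179.65 tilt [ 0.01 -0.01] F [0.1 1.2 0.2] M [ 0.06 -0.12  0.03] open 0.0653 q6 -2.17
top face 2071 [ 0.6104 -0.3222  0.0742] ((612.18603515625, -322.4600524902344), 21.075637817382812)
handle 6406 [ 0.4962 -0.3161  0.0522]
0.42 740 -0.3241 -0.3004 0.0538
0.44 930 -0.3252 -0.3012 0.0539
0.46 878 -0.3263 -0.3019 0.054
0.48 814 -0.3274 -0.3034 0.054
0.5 781 -0.3287 -0.3041 0.054
0.52 681 -0.3298 -0.3057 0.0539
0.54 594 -0.3287 -0.309 0.052
0.56 555 -0.33 -0.3099 0.0521
0.58 421 -0.3341 -0.3108 0.0521
```

View pics/w6.png

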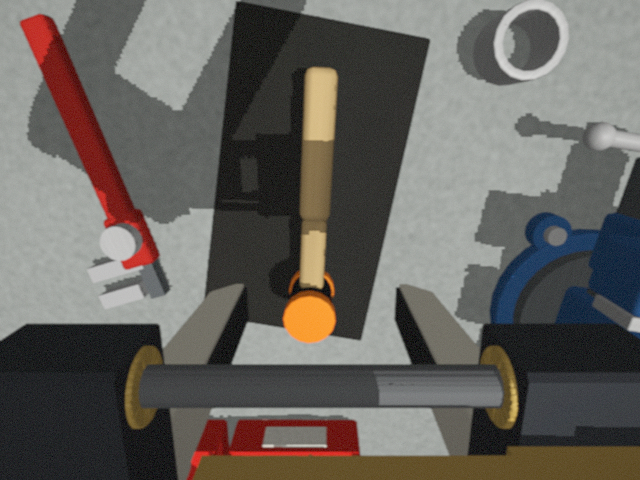

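Mallet head at (310,316) → (0.612, −0.3225), handle up the picture with yaw −3.1°. The grip point is (0.550, −0.319).

```bash
python3 go.py 0.5503 -0.3191 0.02 176.9 8
```

```text
t 16.45 tcp [ 0.5389 -0.3104  0.202 ] yaw 179.66 tilt [ 0.011 -0.01 ] F [-0.  -0.8  0.4] M [ 0.07 -0.1   0.02] open 0.0651 q6 -2.17
[-1.4,-1.1,22.8] tw [-0.0012  0.0014  0.006 ]
[-1.4,-1.1,22.8] tw [-0.0012  0.0014  0.006 ]
[-1.4,-1.1,22.8] tw [-0.0012  0.0014  0.006 ]
[-1.4,-1.0,22.8] tw [-0.0012  0.0014  0.006 ]
[-1.5,-1.0,22.8] tw [-0.0012  0.0014  0.006 ]
[-1.5,-1.0,22.8] tw [-0.0012  0.0014  0.006 ]
[-1.5,-1.0,22.8] tw [-0.0012  0.0014  0.006 ]
[-1.5,-1.0,22.8] tw [-0.0012  0.0014  0.006 ]
```

```bash
python3 -m pendant '[{"translation":[-2.5,-2,20],"twist":[-0.002,0.002,0.01],"grip":0.4},{"translation":[-2.5,-2,22],"twist":[-0.002,0.002,0.01],"grip":0.4},{"translation":[-2.5,-2,22],"twist":[-0.002,0.002,0.01],"grip":0.4},{"translation":[-2.5,-2,22],"twist":[-0.002,0.002,0.01],"grip":0.4},{"translation":[-1,-1,20],"twist":[-0.002,0.002,0.01],"grip":0.4},{"translation":[0,0,18],"twist":[0,0,0],"grip":0.4},{"translation":[0,0,10],"twist":[0,0,0],"grip":0.4},{"translation":[0,0,0],"twist":[0,0,0],"grip":0.4},{"translation":[0,0,0],"twist":[0,0,0],"grip":0.4},{"translation":[0,0,0],"twist":[0,0,0],"grip":0.4}]'; python3 go.py 0.5503 -0.3191 0.02 176.9 4
```

```text
t: 17.45
tool_pos: [0.56, -0.3212, 0.0777]
orientation: [0.082, 3.122, -0.015]
force: [0.4, -0.7, 1.2]
opening: 0.0651
t 17.45 tcp [ 0.56   -0.3212  0.0777] yaw 177.01 tilt [ 0.018 -0.01 ] F [ 0.4 -0.7  1.2] M [ 0.08 -0.17 -0.03] open 0.0651 q6 -2.12
[2.4,0.4,14.4] tw [-0.0023  0.0046  0.0005]
[2.4,0.4,14.4] tw [-0.0023  0.0046  0.0005]
[2.4,0.4,14.4] tw [-0.0023  0.0046  0.0005]
[2.4,0.4,14.4] tw [-0.0023  0.0046  0.0005]
```

```bash
python3 -m pendant '[{"translation":[3.5,0.5,8],"twist":[-0.003,0.006,0],"grip":0.4},{"translation":[3,0.5,8],"twist":[-0.003,0.006,0],"grip":0.4},{"translation":[2,0.5,8],"twist":[-0.002,0.005,0],"grip":0.4},{"translation":[1,0,8],"twist":[0,0,0],"grip":0.4},{"translation":[0,0,8],"twist":[0,0,0],"grip":0.4},{"translation":[0,0,7],"twist":[0,0,0],"grip":0.4},{"translation":[0,0,5],"twist":[0,0,0],"grip":0.4},{"translation":[0,0,3],"twist":[0,0,0],"grip":0.4},{"translation":[0,0,0],"twist":[0,0,0],"grip":0.4},{"translation":[0,0,0],"twist":[0,0,0],"grip":0.4}]'; python3 go.py 0.5503 -0.3191 0.02 176.9 4
```

```text
t: 18.45
tool_pos: [0.5508, -0.32, 0.0193]
orientation: [0.082, 3.139, -0.003]
force: [-0.2, 0.8, -0.2]
opening: 0.0647
t 18.45 tcp [ 0.5508 -0.32    0.0193] yaw 177.00 tilt [ 0.002 -0.002] F [-0.2  0.8 -0.2] M [ 0.03 -0.16 -0.04] open 0.0647 q6 -2.12
[0.1,0.2,-0.2] tw [-0.0005  0.0005  0.0004]
[0.1,0.2,-0.2] tw [-0.0005  0.0005  0.0004]
[0.1,0.2,-0.2] tw [-0.0005  0.0005  0.0004]
[0.1,0.2,-0.2] tw [-0.0005  0.0005  0.0004]
```

Position good. Close with 60 N.

```bash
python3 -m pendant '[{"translation":[0,0.3,0],"twist":[0,0,0],"grip":-1},{"translation":[0,0,0],"twist":[0,0,0],"grip":-1},{"translation":[0,0,0],"twist":[0,0,0],"grip":-1},{"translation":[0,0,0],"twist":[0,0,0],"grip":-1},{"translation":[0,0,0],"twist":[0,0,0],"grip":-1},{"translation":[0,0,0],"twist":[0,0,0],"grip":-1},{"translation":[0,0,0],"twist":[0,0,0],"grip":-1},{"translation":[0,0,0],"twist":[0,0,0],"grip":-1},{"translation":[0,0,-4],"twist":[0,0,0],"grip":-1},{"translation":[0,0,-8],"twist":[0,0,0],"grip":-1}]' 60; python3 go.py 0.5503 -0.3191 0.33 176.9 8; python3 go.py 0.548 -0.0225 0.33 176.9 8
```

```text
t: 19.45
tool_pos: [0.5499, -0.319, 0.031]
orientation: [-0.082, -3.14, 0.001]
force: [0.1, 0.2, -3.9]
opening: 0.0198
t 19.45 tcp [ 0.5499 -0.319   0.031 ] yaw 177.00 tilt [-0.    -0.001] F [ 0.1  0.2 -3.9] M [0.14 0.07 0.06] open 0.0198 q6 -2.12
[-0.0,-0.0,-37.4] tw [-0.0001 -0.      0.0002]
[-0.0,-0.0,-37.4] tw [-0.0001 -0.      0.0002]
[-0.0,-0.0,-37.4] tw [-0.0001 -0.      0.0002]
[-0.0,-0.0,-37.4] tw [-0.0001 -0.      0.0002]
[-0.0,-0.0,-37.4] tw [-0.0001 -0.      0.0002]
[-0.0,-0.0,-37.4] tw [-0.0001 -0.      0.0002]
[-0.0,-0.0,-37.4] tw [-0.0001 -0.      0.0002]
[-0.0,-0.0,-37.4] tw [-0.0001 -0.      0.0002]
t 19.45 tcp [ 0.5499 -0.319   0.031 ] yaw 177.00 tilt [-0.    -0.001] F [ 0.1  0.2 -3.9] M [0.14 0.07 0.06] open 0.0198 q6 -2.12
[2.2,37.0,-37.4] tw [-0.0001 -0.      0.0002]
[2.2,37.0,-37.4] tw [-0.0001 -0.      0.0002]
[2.2,37.0,-37.4] tw [-0.0001 -0.      0.0002]
[2.2,37.0,-37.4] tw [-0.0001 -0.      0.0002]
[2.2,37.0,-37.4] tw [-0.0001 -0.      0.0002]
[2.2,37.0,-37.4] tw [-0.0001 -0.      0.0002]
[2.2,37.0,-37.4] tw [-0.0001 -0.      0.0002]
[2.2,37.0,-37.4] tw [-0.0001 -0.      0.0002]
```

```bash
python3 -m pendant '[{"translation":[0,0,-20],"twist":[0,0,0],"grip":-1},{"translation":[0,0,-38],"twist":[0,0,0],"grip":-1},{"translation":[0,10,-42],"twist":[0,0,0],"grip":-1},{"translation":[0,25,-42],"twist":[0,0,0],"grip":-1},{"translation":[0,32,-42],"twist":[0,0,0],"grip":-1},{"translation":[0,35,-42],"twist":[0,0,0],"grip":-1},{"translation":[0,35,-42],"twist":[0,0,0],"grip":-1},{"translation":[0,35,-30],"twist":[0,0,0],"grip":-1},{"translation":[0,35,-12],"twist":[0,0,0],"grip":-1},{"translation":[0,35,-3],"twist":[0,0,0],"grip":-1}]'; python3 go.py 0.549 -0.0213 0.33 176.9 5
```

```text
t: 20.45
tool_pos: [0.5585, -0.0817, 0.3454]
orientation: [-0.095, -3.134, -0.007]
force: [0.6, 0.5, -4.4]
opening: 0.0197
t 20.45 tcp [ 0.5585 -0.0817  0.3454] yaw 176.54 tilt [-0.006  0.005] F [ 0.6  0.5 -4.4] M [ 0.1   0.02 -0.02] open 0.0197 q6 -1.75
[2.6,11.9,3.1] tw [ 0.0009 -0.0012 -0.0013]
[2.6,11.9,3.1] tw [ 0.0009 -0.0012 -0.0013]
[2.6,12.0,3.1] tw [ 0.0009 -0.0012 -0.0013]
[2.6,12.0,3.1] tw [ 0.0009 -0.0012 -0.0013]
[2.6,12.0,3.1] tw [ 0.0009 -0.0012 -0.0013]
```

```bash
python3 -m pendant '[{"translation":[2.6,12,3],"twist":[0.001,-0.001,-0.001],"grip":-1},{"translation":[2.6,12,3],"twist":[0.001,-0.001,-0.001],"grip":-1},{"translation":[2,12,3],"twist":[0.001,-0.001,-0.001],"grip":-1},{"translation":[1,9,3],"twist":[0.001,-0.001,-0.001],"grip":-1},{"translation":[0,5,3],"twist":[0,0,0],"grip":-1},{"translation":[0,0,2],"twist":[0,0,0],"grip":-1},{"translation":[0,0,0],"twist":[0,0,0],"grip":-1},{"translation":[0,0,0],"twist":[0,0,0],"grip":-1},{"translation":[0,0,0],"twist":[0,0,0],"grip":-1},{"translation":[0,0,0],"twist":[0,0,0],"grip":-1}]'; python3 go.py 0.549 -0.0213 0.29 176.9 8
python3 - <<'E'
from h import *
im,d,P=snap('wrist','w7'); hsv=cv2.cvtColor(im,cv2.COLOR_RGB2HSV)
z=robot.read_state()['tool_pos'][2]
m=(hsv[...,0]>8)&(hsv[...,0]<18)&(hsv[...,1]>200)&(hsv[...,2]>100); print(m.sum())
n,l,st,c=cv2.connectedComponentsWithStats(m.astype(np.uint8))
for i in range(1,n):
    if st[i,4]>100: q=P[l==i]; print(st[i],np.nanmedian(q,0).round(4),(np.nanmin(q,0).round(4),np.nanmax(q,0).round(4)))
im2,d,P=snap('side','s2')
cv2.imwrite('pics/s2c.png',cv2.resize(im2[170:290,250:400],None,fx=5,fy=5,interpolation=cv2.INTER_CUBIC)[...,::-1])
E
```

```text
t: 21.45
tool_pos: [0.5513, -0.0278, 0.3266]
orientation: [-0.087, -3.136, 0.0]
force: [0.8, 0.3, -3.7]
opening: 0.0195
t 21.45 tcp [ 0.5513 -0.0278  0.3266] yaw 176.82 tilt [-0.005 -0.   ] F [ 0.8  0.3 -3.7] M [ 0.05  0.01 -0.01] open 0.0195 q6 -1.66
[0.3,0.8,4.6] tw [-0.0001 -0.0006 -0.0002]
[0.3,0.8,4.6] tw [-0.0001 -0.0006 -0.0002]
[0.3,0.8,4.6] tw [-0.0001 -0.0006 -0.0002]
[0.3,0.8,4.6] tw [-0.0001 -0.0006 -0.0002]
[0.3,0.8,4.6] tw [-0.0001 -0.0006 -0.0002]
[0.3,0.8,4.6] tw [-0.0001 -0.0006 -0.0002]
[0.3,0.8,4.6] tw [-0.0001 -0.0006 -0.0002]
[0.3,0.8,4.6] tw [-0.0001 -0.0006 -0.0002]
158
[302 449  46   6 155] [ 0.5926 -0.0295  0.3688] (array([ 0.5908, -0.0374,  0.3671]), array([ 0.5952, -0.0206,  0.3715]))
```

View pics/s2c.png

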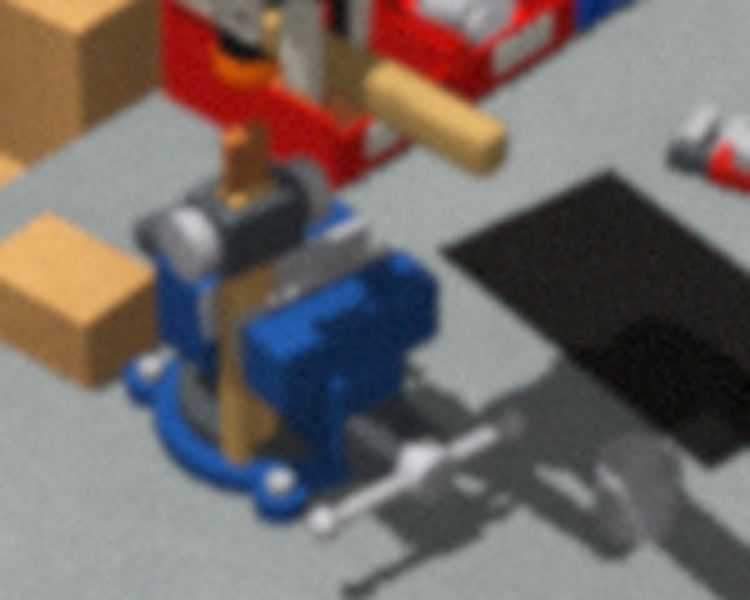

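Mallet held level, its head above the wedge (crop (245,150)). Align and descend to just above the butt.

```bash
python3 -m pendant '[{"translation":[0.5,1.6,4.5],"twist":[0,-0.001,0],"grip":-1},{"translation":[0.5,1.6,4.5],"twist":[0,-0.001,0],"grip":-1},{"translation":[0.5,1.6,4.5],"twist":[0,-0.001,0],"grip":-1},{"translation":[0.3,1.2,4.5],"twist":[0,-0.001,0],"grip":-1},{"translation":[0,0,4.5],"twist":[0,0,0],"grip":-1},{"translation":[0,0,4.5],"twist":[0,0,0],"grip":-1},{"translation":[0,0,3],"twist":[0,0,0],"grip":-1},{"translation":[0,0,0],"twist":[0,0,0],"grip":-1},{"translation":[0,0,0],"twist":[0,0,0],"grip":-1},{"translation":[0,0,0],"twist":[0,0,0],"grip":-1}]'; python3 go.py 0.549 -0.0213 0.285 176.9 4
```

```text
t: 22.55
tool_pos: [0.5494, -0.021, 0.2934]
orientation: [-0.087, -3.139, 0.0]
force: [0.7, -0.7, -3.7]
opening: 0.0194
t 22.55 tcp [ 0.5494 -0.021   0.2934] yaw 176.83 tilt [-0.001 -0.   ] F [ 0.7 -0.7 -3.7] M [ 0.1   0.02 -0.  ] open 0.0194 q6 -1.65
[0.1,-0.1,2.1] tw [-0.0001 -0.0003 -0.0003]
[0.1,-0.1,2.1] tw [-0.0001 -0.0003 -0.0003]
[0.1,-0.1,2.1] tw [-0.0001 -0.0003 -0.0003]
[0.1,-0.1,2.1] tw [-0.0001 -0.0003 -0.0003]
```

```bash
python3 -m pendant '[{"translation":[0,0,2],"twist":[0,0,0],"grip":-1},{"translation":[0,0,2],"twist":[0,0,0],"grip":-1},{"translation":[0,0,2],"twist":[0,0,0],"grip":-1},{"translation":[0,0,2],"twist":[0,0,0],"grip":-1},{"translation":[0,0,2],"twist":[0,0,0],"grip":-1},{"translation":[0,0,2],"twist":[0,0,0],"grip":-1},{"translation":[0,0,2],"twist":[0,0,0],"grip":-1},{"translation":[0,0,2],"twist":[0,0,0],"grip":-1},{"translation":[0,0,2],"twist":[0,0,0],"grip":-1},{"translation":[0,0,2],"twist":[0,0,0],"grip":-1}]'; python3 go.py
```

```text
t: 23.55
tool_pos: [0.5512, -0.0212, 0.2772]
orientation: [0.087, 3.133, -0.002]
force: [-4.7, 1.1, 5.9]
opening: 0.0195
t 23.55 tcp [ 0.5512 -0.0212  0.2772] yaw 176.83 tilt [ 0.007 -0.001] F [-4.7  1.1  5.9] M [0.19 0.24 0.01] open 0.0195 q6 -1.65
```

```bash
python3 -m pendant '[{"translation":[0,0,-4],"twist":[0,0,0],"grip":-1},{"translation":[0,0,-4],"twist":[0,0,0],"grip":-1},{"translation":[2,0,0],"twist":[0,0.006,0],"grip":-1},{"translation":[0,0,0],"twist":[0,0,0],"grip":-1},{"translation":[0,0,0],"twist":[0,0,0],"grip":-1},{"translation":[0,0,3],"twist":[0,0,0],"grip":-1},{"translation":[0,0,3],"twist":[0,0,0],"grip":-1},{"translation":[0,0,3],"twist":[0,0,0],"grip":-1},{"translation":[0,0,3],"twist":[0,0,0],"grip":-1},{"translation":[0,0,3],"twist":[0,0,0],"grip":-1}]'; python3 go.py
```

```text
t: 24.55
tool_pos: [0.5486, -0.0209, 0.2708]
orientation: [0.086, 3.14, -0.001]
force: [-11.5, 1.8, 17.6]
opening: 0.0198
t 24.55 tcp [ 0.5486 -0.0209  0.2708] yaw 176.85 tilt [ 0.    -0.001] F [-11.5   1.8  17.6] M [0.41 0.99 0.1 ] open 0.0198 q6 -1.65
```

```bash
python3 -m pendant '[{"translation":[0,0,-4],"twist":[0,0,0],"grip":-1},{"translation":[0,0,-6],"twist":[0,0,0],"grip":-1},{"translation":[0,0,-6],"twist":[0,0,0],"grip":-1},{"translation":[0,0,-6],"twist":[0,0,0],"grip":-1},{"translation":[0,0,0],"twist":[0,0,0],"grip":-1},{"translation":[0,0,0],"twist":[0,0,0],"grip":-1},{"translation":[0,0,0],"twist":[0,0,0],"grip":-1},{"translation":[0,0,0],"twist":[0,0,0],"grip":-1},{"translation":[0,0,0],"twist":[0,0,0],"grip":-1},{"translation":[0,0,0],"twist":[0,0,0],"grip":-1}]'; python3 go.py
python3 - <<'E'
from h import *
im2,d,P=snap('side','s3')
im1,d1,P1=snap('wrist','w8')
a=cv2.resize(im2[190:230,275:325],None,fx=8,fy=8,interpolation=cv2.INTER_CUBIC)
b=cv2.resize(im1[180:480,140:500],(400,320))
cv2.imwrite('pics/s3c.png',np.hstack([a,b])[...,::-1])
hsv=cv2.cvtColor(im2,cv2.COLOR_RGB2HSV)
m=np.zeros((480,640),bool);m[190:225,285:310]=1; m&=(P[...,2]>.228)&(P[...,2]<.275)&(abs(P[...,0]-.61)<.03); print(m.sum(), np.nanpercentile(P[m],[5,50,95],axis=0).round(4) if m.any() else '')
E
```

```text
t: 25.55
tool_pos: [0.5483, -0.0209, 0.2928]
orientation: [-0.087, -3.139, 0.001]
force: [0.2, 0.7, -3.4]
opening: 0.0196
t 25.55 tcp [ 0.5483 -0.0209  0.2928] yaw 176.84 tilt [-0.001 -0.   ] F [ 0.2  0.7 -3.4] M [ 0.06 -0.   -0.  ] open 0.0196 q6 -1.65
121 [[ 0.5905 -0.0397  0.2283]
 [ 0.6064 -0.0216  0.24  ]
 [ 0.6172  0.003   0.2574]]
```

View pics/s3c.png

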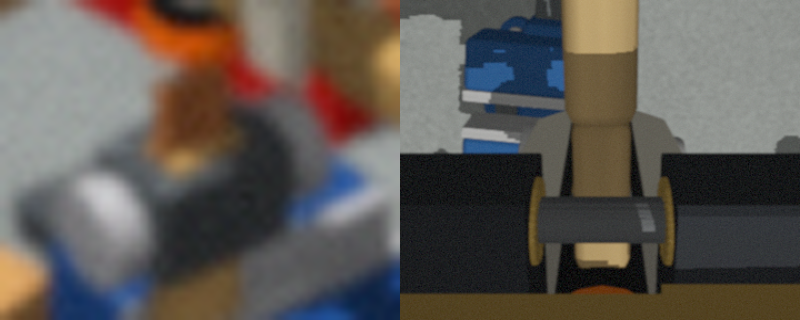

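```bash
python3 -m pendant '[{"translation":[0,0,3],"twist":[0,0,0],"grip":-1},{"translation":[0,0,3],"twist":[0,0,0],"grip":-1},{"translation":[0,0,3],"twist":[0,0,0],"grip":-1},{"translation":[0,0,3],"twist":[0,0,0],"grip":-1},{"translation":[0,0,3],"twist":[0,0,0],"grip":-1},{"translation":[0,0,3],"twist":[0,0,0],"grip":-1},{"translation":[0,0,3],"twist":[0,0,0],"grip":-1},{"translation":[0,0,3],"twist":[0,0,0],"grip":-1},{"translation":[0,0,3],"twist":[0,0,0],"grip":-1},{"translation":[0,0,3],"twist":[0,0,0],"grip":-1}]'; python3 go.py
```

```text
t: 26.65
tool_pos: [0.549, -0.0208, 0.2694]
orientation: [0.086, 3.134, -0.002]
force: [-8.3, 0.7, 11.3]
opening: 0.0192
t 26.65 tcp [ 0.549  -0.0208  0.2694] yaw 176.87 tilt [ 0.006 -0.001] F [-8.3  0.7 11.3] M [0.15 0.75 0.04] open 0.0192 q6 -1.65
```

```bash
python3 -m pendant '[{"translation":[0,0,-5],"twist":[0,0,0],"grip":-1},{"translation":[0,0,-5],"twist":[0,0.005,0],"grip":-1},{"translation":[0,0,-3],"twist":[0,0,0],"grip":-1},{"translation":[0,0,0],"twist":[0,0,0],"grip":-1},{"translation":[0,0,3],"twist":[0,0,0],"grip":-1},{"translation":[0,0,3],"twist":[0,0,0],"grip":-1},{"translation":[0,0,3],"twist":[0,0,0],"grip":-1},{"translation":[0,0,3],"twist":[0,0,0],"grip":-1},{"translation":[0,0,3],"twist":[0,0,0],"grip":-1},{"translation":[0,0,3],"twist":[0,0,0],"grip":-1}]'; python3 go.py
```

```text
t: 27.65
tool_pos: [0.549, -0.0207, 0.2681]
orientation: [0.085, 3.136, -0.002]
force: [-12.1, 1.2, 17.7]
opening: 0.0193
t 27.65 tcp [ 0.549  -0.0207  0.2681] yaw 176.88 tilt [ 0.004 -0.002] F [-12.1   1.2  17.7] M [ 0.23  1.34 -0.  ] open 0.0193 q6 -1.65
```

```bash
python3 -m pendant '[{"translation":[0,0,-5],"twist":[0,0,0],"grip":-1},{"translation":[0,0,-10],"twist":[0,0.004,0],"grip":-1},{"translation":[0,0,-14],"twist":[0,0,0],"grip":-1},{"translation":[0,0,-14],"twist":[0,0,0],"grip":-1},{"translation":[0,0,-10],"twist":[0,0,0],"grip":-1},{"translation":[0,0,0],"twist":[0,0,0],"grip":-1},{"translation":[0,0,0],"twist":[0,0,0],"grip":-1},{"translation":[0,0,0],"twist":[0,0,0],"grip":-1},{"translation":[0,0,0],"twist":[0,0,0],"grip":-1},{"translation":[0,0,0],"twist":[0,0,0],"grip":-1}]'; python3 go.py
cat > chk.py <<'E'
from h import *
im,d,P=snap('wrist')
tz=robot.read_state()['tool_pos'][2]; hsv=cv2.cvtColor(im,cv2.COLOR_RGB2HSV)
m=(P[...,2]>tz-.02)&(P[...,2]<tz+.07)&(P[...,0]<.54)&(hsv[...,0]>10)&(hsv[...,0]<25)&(hsv[...,1]>60)&(abs(P[...,1]+.021)<.012); q=P[m]
for a in np.arange(.40,.54,.02):
    s=q[(q[:,0]>a)&(q[:,0]<a+.02)]
    if len(s)>30: print('handle top x',a.round(2),len(s),(np.percentile(s[:,2],90)-tz).round(4))
im,d,P=snap('side'); z0=.225
hsv=cv2.cvtColor(im,cv2.COLOR_RGB2HSV).astype(int)
np.savez('sidelast.npz',im=im,P=P)
# wedge in side picture: column profile up from the kerf mouth
f,cx,cy,T,_=K('side')
def pix(p): c=np.linalg.inv(T)@np.r_[p,1]; return cx+f*c[0]/-c[2], cy-f*c[1]/-c[2]
for z in (.225,.235,.245,.255,.265,.275): print(z,np.round(pix([.6112,-.0248,z]),1))
u=int(round(pix([.6112,-.0248,.25])[0]))
for r in range(190,222): print(r,im[r,u-1:u+3].mean(0).astype(int),end=' ')
E
python3 chk.py
```

```text
t: 28.65
tool_pos: [0.549, -0.0206, 0.3248]
orientation: [-0.085, -3.14, 0.002]
force: [-0.0, 0.3, -3.4]
opening: 0.0195
t 28.65 tcp [ 0.549  -0.0206  0.3248] yaw 176.88 tilt [-0.    -0.001] F [-0.   0.3 -3.4] M [0.06 0.05 0.01] open 0.0195 q6 -1.65
handle top x 0.42 442 0.0321
handle top x 0.44 4170 0.0323
handle top x 0.46 3907 0.0324
handle top x 0.48 3716 0.0325
handle top x 0.5 3430 0.0327
handle top x 0.52 2883 0.0326
0.225 [298.  207.2]
0.235 [298.  204.4]
0.245 [298.  201.7]
0.255 [297.9 198.9]
0.265 [297.9 196.1]
0.275 [297.9 193.3]
190 [155  13   9] 191 [155  11   7] 192 [155  14  11] 193 [156  16  12] 194 [157  17  15] 195 [154  16  13] 196 [153  33  27] 197 [151  59  50] 198 [144  81  64] 199 [145  92  62] 200 [148  91  53] 201 [139  83  43] 202 [119  68  35] 203 [101  59  31] 204 [92 53 26] 205 [89 51 26] 206 [90 51 26] 207 [100  64  35] 208 [120  84  47] 209 [148 114  69] 210 [149 122  82] 211 [123 106  86] 212 [93 91 86] 213 [70 72 75] 214 [54 56 59] 215 [43 46 47] 216 [39 41 43] 217 [36 37 40] 218 [36 38 40] 219 [35 39 41] 220 [37 38 40] 221 [39 40 41]
```

```bash
python3 - <<'E'
from h import *
for n in('s2','s3'):
    im=cv2.imread('pics/%s.png'%n)[...,::-1]
    print(n,[(r,*im[r,297:301].mean(0).astype(int).tolist()) for r in range(192,212)])
E
```

```text
s2 [(192, 155, 15, 13), (193, 150, 22, 16), (194, 144, 39, 24), (195, 140, 61, 30), (196, 151, 82, 42), (197, 151, 87, 44), (198, 132, 77, 39), (199, 107, 62, 33), (200, 96, 55, 30), (201, 91, 53, 29), (202, 88, 51, 25), (203, 90, 52, 29), (204, 92, 54, 28), (205, 92, 53, 28), (206, 94, 57, 32), (207, 99, 65, 36), (208, 119, 88, 52), (209, 143, 111, 68), (210, 142, 117, 80), (211, 117, 104, 86)]
s3 [(192, 46, 25, 20), (193, 108, 44, 14), (194, 170, 67, 9), (195, 193, 78, 9), (196, 182, 77, 14), (197, 159, 73, 30), (198, 131, 73, 43), (199, 108, 65, 43), (200, 98, 61, 37), (201, 93, 54, 27), (202, 92, 52, 28), (203, 91, 53, 28), (204, 91, 52, 28), (205, 90, 52, 27), (206, 92, 53, 28), (207, 99, 62, 35), (208, 117, 82, 47), (209, 142, 110, 67), (210, 148, 120, 83), (211, 122, 107, 87)]
```

```bash
python3 -m pendant '[{"translation":[0,0,10],"twist":[0,0,0],"grip":-1},{"translation":[0,0,12],"twist":[0,0,0],"grip":-1},{"translation":[0,0,10],"twist":[0,0,0],"grip":-1},{"translation":[0,0,4],"twist":[0,0,0],"grip":-1},{"translation":[0,0,3],"twist":[0,0,0],"grip":-1},{"translation":[0,0,3],"twist":[0,0,0],"grip":-1},{"translation":[0,0,3],"twist":[0,0,0],"grip":-1},{"translation":[0,0,3],"twist":[0,0,0],"grip":-1},{"translation":[0,0,3],"twist":[0,0,0],"grip":-1},{"translation":[0,0,3],"twist":[0,0,0],"grip":-1}]'; python3 go.py
```

```text
t: 29.75
tool_pos: [0.5484, -0.0207, 0.2683]
orientation: [0.085, 3.14, -0.003]
force: [-12.7, 0.7, 18.2]
opening: 0.0193
t 29.75 tcp [ 0.5484 -0.0207  0.2683] yaw 176.88 tilt [-0.    -0.002] F [-12.7   0.7  18.2] M [0.18 1.31 0.01] open 0.0193 q6 -1.65
```

```bash
python3 -m pendant '[{"translation":[0,0,-5],"twist":[0,0,0],"grip":-1},{"translation":[0,0,-5],"twist":[0,0,0],"grip":-1},{"translation":[0,0,-3],"twist":[0,0,0],"grip":-1},{"translation":[0,0,0],"twist":[0,0,0],"grip":-1},{"translation":[0,0,3],"twist":[0,0,0],"grip":-1},{"translation":[0,0,3],"twist":[0,0,0],"grip":-1},{"translation":[0,0,3],"twist":[0,0,0],"grip":-1},{"translation":[0,0,3.5],"twist":[0,0,0],"grip":-1},{"translation":[0,0,3.5],"twist":[0,0,0],"grip":-1},{"translation":[0,0,3.5],"twist":[0,0,0],"grip":-1}]'; python3 go.py
```

```text
t: 30.75
tool_pos: [0.5488, -0.0208, 0.2662]
orientation: [0.085, 3.136, -0.004]
force: [-11.5, 0.8, 17.5]
opening: 0.0194
t 30.75 tcp [ 0.5488 -0.0208  0.2662] yaw 176.89 tilt [ 0.004 -0.002] F [-11.5   0.8  17.5] M [0.16 1.14 0.03] open 0.0194 q6 -1.65
```

```bash
python3 -m pendant '[{"translation":[0,0,-5],"twist":[0,0,0],"grip":-1},{"translation":[0,0,-10],"twist":[0,0.004,0],"grip":-1},{"translation":[0,0,-14],"twist":[0,0,0],"grip":-1},{"translation":[0,0,-14],"twist":[0,0,0],"grip":-1},{"translation":[0,0,-10],"twist":[0,0,0],"grip":-1},{"translation":[0,0,0],"twist":[0,0,0],"grip":-1},{"translation":[0,0,0],"twist":[0,0,0],"grip":-1},{"translation":[0,0,0],"twist":[0,0,0],"grip":-1},{"translation":[0,0,0],"twist":[0,0,0],"grip":-1},{"translation":[0,0,0],"twist":[0,0,0],"grip":-1}]'; python3 go.py; python3 chk.py
```

```text
t: 31.75
tool_pos: [0.5487, -0.0207, 0.3227]
orientation: [-0.085, -3.14, 0.003]
force: [0.2, -0.2, -3.9]
opening: 0.0196
t 31.75 tcp [ 0.5487 -0.0207  0.3227] yaw 176.89 tilt [-0.    -0.002] F [ 0.2 -0.2 -3.9] M [ 0.09  0.05 -0.01] open 0.0196 q6 -1.65
handle top x 0.42 610 0.0296
handle top x 0.44 3990 0.03
handle top x 0.46 3792 0.0307
handle top x 0.48 3659 0.0313
handle top x 0.5 3423 0.032
handle top x 0.52 2880 0.0321
0.225 [298.  207.2]
0.235 [298.  204.4]
0.245 [298.  201.7]
0.255 [297.9 198.9]
0.265 [297.9 196.1]
0.275 [297.9 193.3]
190 [154  17  10] 191 [155  13  11] 192 [155  12  11] 193 [154  13   8] 194 [153  12   9] 195 [154  18  15] 196 [153  33  27] 197 [149  59  51] 198 [140  82  70] 199 [137  89  66] 200 [144  91  55] 201 [143  86  46] 202 [126  75  39] 203 [104  61  32] 204 [92 54 29] 205 [88 50 26] 206 [89 51 26] 207 [100  62  35] 208 [121  86  50] 209 [149 115  72] 210 [149 121  82] 211 [122 107  87] 212 [94 91 86] 213 [72 73 75] 214 [52 56 59] 215 [42 45 46] 216 [37 39 42] 217 [37 37 41] 218 [36 38 40] 219 [37 39 41] 220 [37 38 40] 221 [36 38 40]
```

The last press rotated the mallet about 2° in the fingers while the wedge face stayed at about 0.253. I'll re-level it with a tool twist and tap once more to confirm.

```bash
python3 -m pendant '[{"translation":[0,0,10],"twist":[0,0.017,0],"grip":-1},{"translation":[0,0,10],"twist":[0,0.017,0],"grip":-1},{"translation":[0,0,10],"twist":[0,0,0],"grip":-1},{"translation":[0,0,4],"twist":[0,0,0],"grip":-1},{"translation":[0,0,3],"twist":[0,0,0],"grip":-1},{"translation":[0,0,3],"twist":[0,0,0],"grip":-1},{"translation":[0,0,3],"twist":[0,0,0],"grip":-1},{"translation":[0,0,3],"twist":[0,0,0],"grip":-1},{"translation":[0,0,3],"twist":[0,0,0],"grip":-1},{"translation":[0,0,2],"twist":[0,0,0],"grip":-1}]'; python3 go.py
```

```text
t: 32.85
tool_pos: [0.5469, -0.0206, 0.269]
orientation: [-0.084, -3.103, 0.002]
force: [-8.3, 0.8, 10.2]
opening: 0.0194
t 32.85 tcp [ 0.5469 -0.0206  0.269 ] yaw 176.89 tilt [-0.037 -0.   ] F [-8.3  0.8 10.2] M [0.17 0.87 0.  ] open 0.0194 q6 -1.64
```

```bash
python3 -m pendant '[{"translation":[0,0,-6],"twist":[0,0,0],"grip":-1},{"translation":[0,0,-15],"twist":[0,-0.018,0],"grip":-1},{"translation":[0,0,-25],"twist":[0,-0.018,0],"grip":-1},{"translation":[0,-5,-20],"twist":[0,0,0],"grip":-1},{"translation":[0,-20,-5],"twist":[0,0,0],"grip":-1},{"translation":[1,-40,0],"twist":[0,0,0],"grip":-1},{"translation":[1,-45,0],"twist":[0,0,0],"grip":-1},{"translation":[2,-45,0],"twist":[0,0,0],"grip":-1},{"translation":[2,-45,10],"twist":[0,0,0],"grip":-1},{"translation":[2,-40,30],"twist":[0,0,0],"grip":-1}]'; python3 go.py 0.535 -0.319 0.05 176.9 8
```

```text
t: 33.85
tool_pos: [0.5338, -0.2643, 0.33]
orientation: [0.067, 3.104, -0.021]
force: [0.7, -0.5, -3.1]
opening: 0.0192
t 33.85 tcp [ 0.5338 -0.2643  0.33  ] yaw 177.54 tilt [ 0.036 -0.014] F [ 0.7 -0.5 -3.1] M [0.03 0.09 0.06] open 0.0192 q6 -2.08
[-0.4,-6.8,35.0] tw [-0.0015  0.0046  0.0014]
[-0.5,-6.8,35.0] tw [-0.0015  0.0046  0.0014]
[-0.5,-6.8,35.0] tw [-0.0015  0.0046  0.0014]
[-0.5,-6.8,35.0] tw [-0.0015  0.0046  0.0014]
[-0.5,-6.8,35.0] tw [-0.0015  0.0046  0.0014]
[-0.5,-6.8,35.0] tw [-0.0015  0.0046  0.0014]
[-0.5,-6.8,35.0] tw [-0.0015  0.0046  0.0014]
[-0.5,-6.8,35.0] tw [-0.0015  0.0046  0.0014]
```

```bash
python3 -m pendant '[{"translation":[0,-5,25],"twist":[-0.002,0.01,0.002],"grip":-1},{"translation":[0,-7,33],"twist":[-0.002,0.01,0.002],"grip":-1},{"translation":[0,-7,35],"twist":[-0.002,0.01,0.002],"grip":-1},{"translation":[0,-7,35],"twist":[-0.002,0.01,0.002],"grip":-1},{"translation":[0,-7,35],"twist":[-0.002,0.01,0],"grip":-1},{"translation":[0,-6,35],"twist":[-0.001,0.01,0],"grip":-1},{"translation":[0,-5,25],"twist":[0,0.005,0],"grip":-1},{"translation":[0,-3,15],"twist":[0,0,0],"grip":-1},{"translation":[0,0,3],"twist":[0,0,0],"grip":-1},{"translation":[0,0,0],"twist":[0,0,0],"grip":-1}]'; python3 go.py 0.535 -0.319 0.0195 176.9 6
```

```text
t: 34.85
tool_pos: [0.5382, -0.3293, 0.1009]
orientation: [-0.097, -3.132, 0.025]
force: [0.3, 1.2, -3.0]
opening: 0.0195
t 34.85 tcp [ 0.5382 -0.3293  0.1009] yaw 176.46 tilt [-0.008 -0.016] F [ 0.3  1.2 -3. ] M [0.12 0.02 0.03] open 0.0195 q6 -2.12
[0.6,1.7,13.6] tw [-0.0027 -0.0012 -0.0013]
[0.6,1.7,13.6] tw [-0.0027 -0.0012 -0.0013]
[0.6,1.7,13.6] tw [-0.0027 -0.0012 -0.0013]
[0.6,1.7,13.6] tw [-0.0027 -0.0012 -0.0013]
[0.6,1.7,13.6] tw [-0.0027 -0.0012 -0.0013]
[0.6,1.7,13.6] tw [-0.0027 -0.0012 -0.0013]
```

```bash
python3 -m pendant '[{"translation":[0.5,1.5,11],"twist":[-0.003,0.006,0.001],"grip":-1},{"translation":[0.5,1.5,12],"twist":[-0.003,0.006,0.001],"grip":-1},{"translation":[0.5,1.5,12],"twist":[-0.003,0.006,0],"grip":-1},{"translation":[0.5,1.5,11],"twist":[-0.003,0.006,0],"grip":-1},{"translation":[0.5,1.5,10],"twist":[-0.003,0,0],"grip":-1},{"translation":[0,1,8],"twist":[0,0,0],"grip":-1},{"translation":[0,0,5],"twist":[0,0,0],"grip":-1},{"translation":[0,0,3],"twist":[0,0,0],"grip":-1},{"translation":[0,0,0],"twist":[0,0,0],"grip":-1},{"translation":[0,0,0],"twist":[0,0,0],"grip":-1}]'; python3 go.py 0.535 -0.319 0.0195 176.9 4
```

```text
t: 35.85
tool_pos: [0.5375, -0.3213, 0.0277]
orientation: [-0.098, -3.113, 0.004]
force: [-0.5, -0.6, -3.9]
opening: 0.0196
t 35.85 tcp [ 0.5375 -0.3213  0.0277] yaw 176.38 tilt [-0.027 -0.002] F [-0.5 -0.6 -3.9] M [0.09 0.01 0.  ] open 0.0196 q6 -2.11
[0.7,0.5,2.0] tw [-0.0008 -0.0067 -0.0022]
[0.7,0.5,2.0] tw [-0.0008 -0.0067 -0.0022]
[0.7,0.5,2.0] tw [-0.0008 -0.0067 -0.0022]
[0.7,0.5,2.0] tw [-0.0008 -0.0067 -0.0022]
```

```bash
python3 -m pendant '[{"translation":[0,0,2],"twist":[0,0.003,0],"grip":-1},{"translation":[0,0,2],"twist":[0,0.003,0],"grip":-1},{"translation":[0,0,2],"twist":[0,0,0],"grip":-1},{"translation":[0,0,2],"twist":[0,0,0],"grip":-1},{"translation":[0,0,1],"twist":[0,0,0],"grip":-1},{"translation":[0,0,0],"twist":[0,0,0],"grip":-1},{"translation":[0,0,0],"twist":[0,0,0],"grip":-1},{"translation":[0,0,0],"twist":[0,0,0],"grip":-1},{"translation":[0,0,0],"twist":[0,0,0],"grip":-1},{"translation":[0,0,0],"twist":[0,0,0],"grip":-1}]'; python3 go.py
```

```text
t: 36.85
tool_pos: [0.5386, -0.3225, 0.0206]
orientation: [-0.098, -3.11, 0.007]
force: [-0.6, -0.5, -2.9]
opening: 0.0198
t 36.85 tcp [ 0.5386 -0.3225  0.0206] yaw 176.37 tilt [-0.03  -0.004] F [-0.6 -0.5 -2.9] M [ 0.14  0.07 -0.02] open 0.0198 q6 -2.11
```

```bash
python3 -m pendant '[{"translation":[0,0,1],"twist":[0,0,0],"grip":-1},{"translation":[0,0,1],"twist":[0,0,0],"grip":-1},{"translation":[0,0,0],"twist":[0,0,0],"grip":-0.5},{"translation":[0,0,0],"twist":[0,0,0],"grip":0.1},{"translation":[0,0,0],"twist":[0,0,0],"grip":0.1},{"translation":[0,0,0],"twist":[0,0,0],"grip":0.1},{"translation":[0,0,0],"twist":[0,0,0],"grip":0.1},{"translation":[0,0,-5],"twist":[0,-0.01,0],"grip":0.1},{"translation":[0,0,-20],"twist":[0,-0.01,0],"grip":0.1},{"translation":[0,0,-40],"twist":[0,-0.01,0],"grip":0.1}]'; python3 go.py 0.55 -0.20 0.3 176 6
```

```text
t: 37.85
tool_pos: [0.5373, -0.3205, 0.0814]
orientation: [-0.099, -3.135, 0.002]
force: [0.2, -0.2, -0.2]
opening: 0.0509
t 37.85 tcp [ 0.5373 -0.3205  0.0814] yaw 176.40 tilt [-0.005 -0.001] F [ 0.2 -0.2 -0.2] M [ 0.01 -0.12 -0.  ] open 0.0509 q6 -2.12
[-0.9,20.2,-36.4] tw [-0.0002 -0.0008  0.0012]
[-0.8,20.2,-36.4] tw [-0.0002 -0.0008  0.0012]
[-0.8,20.2,-36.4] tw [-0.0002 -0.0008  0.0012]
[-0.8,20.2,-36.4] tw [-0.0002 -0.0008  0.0012]
[-0.8,20.2,-36.4] tw [-0.0002 -0.0008  0.0012]
[-0.7,20.2,-36.4] tw [-0.0002 -0.0008  0.0012]
```

```bash
python3 -m pendant '[{"translation":[0,0,-40],"twist":[0,0,0],"grip":0.1},{"translation":[0,5,-45],"twist":[0,0,0],"grip":0.1},{"translation":[-5,25,-45],"twist":[0,0,0.01],"grip":0.1},{"translation":[-8,35,-45],"twist":[0,0,0.01],"grip":0.1},{"translation":[-8,40,-40],"twist":[0,0,0.01],"grip":0.1},{"translation":[-8,40,-30],"twist":[0,0,0.01],"grip":0.1},{"translation":[-8,40,-10],"twist":[0,0,0.01],"grip":0.1},{"translation":[-8,30,0],"twist":[0,0,0.01],"grip":0.1},{"translation":[-5,20,0],"twist":[0,0,0.01],"grip":0.1},{"translation":[0,5,0],"twist":[0,0,0],"grip":0.1}]'; python3 go.py
python3 - <<'E'
from h import *
im,d,P=snap('wrist','w9')
m=(P[...,2]>.24)&(P[...,2]<.262)&(abs(P[...,0]-.611)<.04)&(abs(P[...,1]+.025)<.04); n,l,st,c=cv2.connectedComponentsWithStats(m.astype(np.uint8))
for i in range(1,n):
    if st[i,4]>200: q=P[l==i]; print('butt',st[i],np.nanmedian(q,0).round(4),cv2.minAreaRect((q[:,:2]*1000).astype(np.float32)))
m=(P[...,2]>.218)&(P[...,2]<.232); print('head z',np.nanmedian(P[m],0).round(4))
x0,y0=max(0,int(st[i,0])-60),max(0,int(st[i,1])-70)
a=cv2.resize(im[180:380,210:410],(600,600),interpolation=cv2.INTER_CUBIC); cv2.imwrite('pics/w9c.png',a[...,::-1])
im,d,P=snap('top','t9'); X=np.zeros((480,640),bool); X[190:315,400:490]=1
m=X&(P[...,2]>.064)&(P[...,2]<.085); q=P[m]; print('mallet top',m.sum(),np.nanmedian(q,0).round(4))
E
```

```text
t: 38.85
tool_pos: [0.6087, -0.0928, 0.3424]
orientation: [0.217, 3.117, -0.006]
force: [-1.1, -0.5, 0.3]
opening: 0.0513
t 38.85 tcp [ 0.6087 -0.0928  0.3424] yaw 172.04 tilt [ 0.016 -0.005] F [-1.1 -0.5  0.3] M [ 0.01 -0.18 -0.04] open 0.0513 q6 -1.67
butt [401 221  49  22 931] [ 0.61   -0.0254  0.2527] ((611.2465209960938, -24.637136459350586), (28.64153289794922, 11.958300590515137), 80.58365631103516)
head z [ 0.6066 -0.0294  0.2245]
mallet top 178 [ 0.5985 -0.326   0.074 ]
```

View pics/w9c.png

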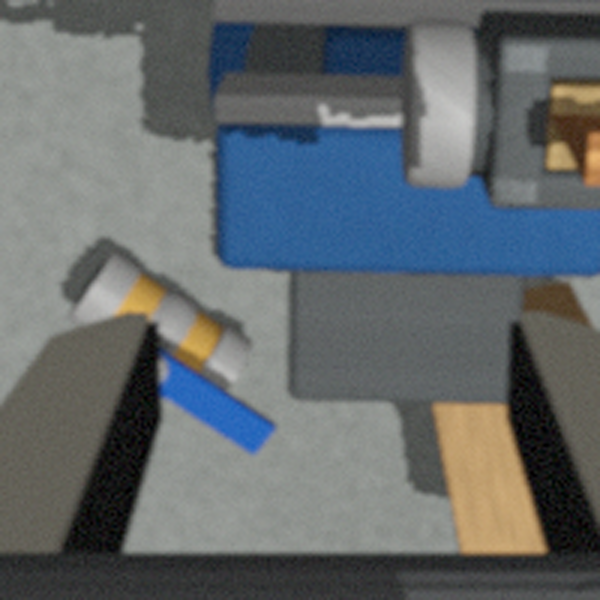

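```bash
python3 - <<'E'
import cv2
a=cv2.imread('pics/w9.png')[190:260,370:480]; b=cv2.imread('pics/w3.png')[205:275,260:370]
f=lambda i:cv2.convertScaleAbs(cv2.resize(i,None,fx=3.6,fy=6,interpolation=cv2.INTER_CUBIC),alpha=1.8)
cv2.imwrite('pics/cmp.png',cv2.hconcat([f(b),f(a)]))
E
```

```text
(no output)
```

View pics/cmp.png

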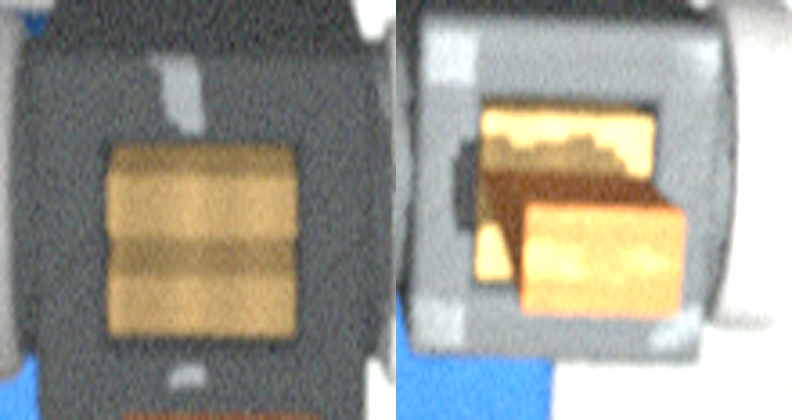

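Left (before) shows a dark gap at the near side of the eye; right (now) shows the spread handle filling it, with the wedge upright. Its butt at z 0.2527 has not moved over the last taps. The mallet stands on the mat. Handing in.

```bash
python3 -c "
from h import *
print(robot.close_job()); print(robot.read_state()['t'])"
```

```text
the job is handed in; nothing more can be done
None
the job is handed in; nothing more can be done
```

I stood the wedge in the handle's slot, let go of it and tapped it home with the mallet, lifting off between taps. The mallet is back on the black mat and the job was handed in at about 39 s of 72 s. No verdict was reported.

**What the last checks showed**
- **Wedge:** it is upright, with its butt at (0.611, -0.025, 0.253), about 32 mm deep in the slot. The last taps met 14–21 N (wrist force) and stopped at the same butt height, to within about 1 mm.
- **Handle:** the near half now fills its side of the head's eye. The spread of the two halves cannot be measured directly, so that it is home rests on the dead stop and the picture. The far half was only partly visible.
- **Mallet:** its head stands on the mat with its upper face at z 0.074, as at the start, a few cm from where it first stood. The gripper was clear of everything.

**What went wrong or disagreed**
- I got the sign of one transfer move wrong and the arm went left over free space. I felt no contact there. I did not measure the bystanders again at the end.
- The mallet turned about 2° in the fingers during one tap. I levelled it again and repeated the tap to confirm.
- Sideways forces of 8–13 N showed up during the taps. Peak blow forces were not recorded. The largest reading at the end of a move was about 22 N, against the 40 N limit.

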